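# Load the roller lane, crank the hold-down bar shut and ring for collection

## Robot

A 6-joint arm with a two-finger parallel gripper is mounted at the origin on a cart in front of the work surface, level with it; the furniture and walls round the work are solid. World frame = base frame: x ahead of the robot, y to its left, z up, the work surface at z = 0. Lengths are in m, angles in degrees, forces in N, time in s.
With the tool pointing down it reaches from about 0.4 to 0.825 m from the base axis. Payload 7 kg.
Tool frame: the origin (TCP) lies at the very end of the fingers, on their centre line; the grasp point (between the pads) lies 19 mm behind it (ctrl.grip_point_offset is the distance from the TCP to the grasp point, in m); x points along the fingers, z is the direction in which the jaws open and shut, and the axes are right-handed (so a half turn about x gives the same grasp; the last joint's range is limited). The gripper opens to 88 mm and grips with 3 to 60 N. Pads are 19 mm wide; open, the fingers measure 130 mm over their backs; the gripper's body (78 mm by 193 mm) begins 47 mm behind the grasp point.
Start: joints at [16.507, 20.546, 0.682, 0, -70.136, -16.507], TCP at [0.675, -0, 0.227] pointing down, gripper open.
Joint ranges: [-176.03, 176.03], [-82.01, 121.73], [-58.28, 71.71], [-173.87, 95.51], [-174.79, -0.11], [-173.66, 173.66]. Speed limits (degrees/s): [136.94, 136.94, 172.46, 180, 180, 180].

## Interface

Orientations are given as [roll, pitch, yaw] about the fixed x, y, z axes, in that order (R = Rz(yaw) Ry(pitch) Rx(roll)).
In Python, from plant import get_obs, snapshot, calibration, close_job, ctrl gives the robot as it stands.
- The arm moves only by the tool move_arm, never from a script. Its argument "commands" is a list that holds one entry, the list of rows, each a list of 4 numbers: the shift along the tool's x, y, z in cm, then the turn about the tool's x in rad. In form: [[[dx, dy, dz, spin], ...]]. A call has 1 to 8 rows; each row shifts and turns the commanded pose from where the row before left it, along the tool's axes as they then stand; what a row does not reach is not made up. A row lasts 1/10 s, in which the tool goes at most 50 mm and 8.59 degrees, less where a joint would pass 70% of its speed; a pose out of reach is approached as far as the arm can. A call with a gripper value outside its range is refused whole. "jaw" is the finger opening in cm, from 0 to 8.76, set as the call begins (left out, the last holds). The fingers move at their own pace and stop on an object; the grip force is fixed at half the most. Time passes only in rows, so rows that do not move let the fingers close. It gives the time, the measured TCP pose, the force and the opening at its end, in the units of the state.
- get_obs(): the state, without advancing time (a new reading comes with each control period).
- snapshot(name): name is "scene" or "side" or "wrist"; returns (picture, depth): 384x512x3 uint8, red, green, blue; 384x512 float32, m along the optical axis (not along the pixel's ray), 0 where there is no reading.
- calibration(name): a dict with "mtx" (3x3 intrinsics, pixels), "k1" (the pictures are not rectified: a ray, as slopes to the right and down, at radius r is drawn at 1 + k1 r^2 times it, then the intrinsics apply), "T" (4x4, takes a point from camera to world coordinates); the wrist camera has in their place "tool_from_camera" (4x4, takes a point from camera to tool coordinates, whose origin is the TCP and whose axes are the tool frame's). Camera axes: x right, y up, looking along -z (the intrinsics and any distortion apply to the point x, -y, -z); pixel columns grow to the right and rows downward; lengths in m; the calibration is good to about 2 mm. A picture is of the moment at which its call begins: read the wrist's pose just before it. calibration takes no time and is no camera call.
- close_job(): hands the job in, once; it reports no verdict.
The state is a dict: "clock": time; "joint_pos": joint angles; "qvel": joint speeds; "tau": joint torques, N m; "tool_pos": TCP position; "orientation": TCP orientation; "force": force on the tool from outside, world axes, zero at the start; "moment": the same for the moment, N m; "opening": finger opening in m.
Only numpy, scipy, OpenCV 4.12 (cv2) and the standard library are available. Lean on these libraries where they do the work, as an engineer would, in place of code of your own. Each camera call takes 0.05 s, during which the arm holds its last target. There are 200 camera calls.

## Task

Stand every white tub, lid up, on the upper end of the sloped roller lane so that it rolls down and they queue up against the end stop. Then swing the red folding crank handle upright, crank clockwise (seen from above) until the yellow hold-down bar is fully down over the tubs, fold the handle flat again, and last press the bell's plunger fully down and let it spring up. Leave the bystanding instruments where they are.

Things in the scene. Friction and masses are not known exactly. Their poses are not given: they have to be found in the camera images.
- fixture: aluminium base plate 110 x 480 x 10 mm fixed to the desk, with the roller lane, a blue gearbox (y = 0.082 to 0.188, 0.123 m high) with the folding crank, and the yellow hold-down bar. Origin on the desk under the lane's centre line; +y runs along the lane downhill to the end stop and gearbox, +x across it (away from the robot at yaw 0)
- load_point (a point): point on the roller tops on the lane's centre line, 255 mm up the lane from the end stop, 0.062 m above the desk: a tub set here (its underside on this point) and let go rolls down by itself; no bar is above it (the bar begins 93 mm further downhill)
- lane_stop (a point): middle of the face of the end stop at the height of the roller tops (0.036 m above the desk), at y = 0.065 of the fixture. From here the lane rises 0.105 rad (6 degrees) towards the fixture's -y for 310 mm; free-turning rollers, 58 mm between the rails, which stand 10 mm above the roller tops; sheet lips flare outwards above them over the top 115 mm
- hold_bar (a joint): how far the yellow hold-down bar (24 mm wide, over the lowest 162 mm of the lane) has come down, m: 0 fully up (its underside 68 mm above the rollers), 0.024 fully down (just clear of the lids). Driven by the crank alone, 0.016 m a turn
- crank (a joint): angle of the crank about its upright axis, rad: 0 to 9.42 (1.5 turns) at the stops; it grows clockwise seen from above and lowers the bar. Stays where it is left; about 0.1 N m to turn. At 0 the crank arm points along the fixture's -x axis
- crank_axis (a point): point on the crank's upright axis at the height of the handle's fold pivot, 0.171 m above the desk; 48 mm above the gearbox's top; the crank arm below it is 14 mm wide, its top 12 mm below this height
- handle_pivot (a point): fold pivot of the red handle on the end of the crank arm, 58 mm from the crank's axis; it goes round with the crank
- crank_handle (a joint): fold angle of the handle, rad: 0 folded (lying level over the arm, pointing inwards from the pivot to the crank's axis), 1.57 swung out upright (stop). Stiff hinge: stays where it is left, under 1 N at its end moves it
- handle_grip (a point): point on the axis of the red handle, 50 mm from the fold pivot. The red part is a round sleeve of 18 mm diameter that spins freely about its own axis, 14 to 67 mm from the pivot; gripped with the fingers closing along the fold axis (level, square to the arm) it pivots between them as it swings
- bell: desk call bell, fixed to the desk: black foot of 86 mm diameter, brass dome to 0.050 m above the desk. Origin: centre of its underside
- plunger_top (a point): centre of the top of the bell's steel plunger head, 22 mm across, 0.065 m above the desk when up
- bell_plunger (a joint): travel of the bell's plunger, m: 0 up, 0.007 at its lower stop; a spring pushes it up, 1.5 N at first and 5 N at the stop
- cal_sphere: bystander: calibration sphere on a black stand, foot 80 mm across, 134 mm high; origin at the centre of its underside; loose, leave alone
- ring_gauge: bystander: steel ring gauge, 47 mm across, 18 mm high; origin at the centre of its underside; loose, leave alone
- thermometer: bystander: white room thermometer standing up, 19 x 85 x 58 mm (x, y, z); origin at the centre of its underside; loose, leave alone
- tub0_mid (a point): centre (half-way up) of a white square lidded tub, 44 x 40 x 42 mm (its x, y, z), about 60 g, straight sides to grip; its z axis points up through the lid. The tubs all look alike; 2 to 4 of them are present
- tub1_mid (a point): centre (half-way up) of a white square lidded tub, 44 x 40 x 42 mm (its x, y, z), about 60 g, straight sides to grip; its z axis points up through the lid. The tubs all look alike; 2 to 4 of them are present
- tub2_mid (a point): centre (half-way up) of a white square lidded tub, 44 x 40 x 42 mm (its x, y, z), about 60 g, straight sides to grip; its z axis points up through the lid. The tubs all look alike; 2 to 4 of them are present
- tub3_mid (a point): centre (half-way up) of a white square lidded tub, 44 x 40 x 42 mm (its x, y, z), about 60 g, straight sides to grip; its z axis points up through the lid. The tubs all look alike; 2 to 4 of them are present
There are look-alikes about, which are no part of the job. What is meant by the bell is not orange, pink or turquoise, and is the smaller of those in its own colour.

How it is judged (in metres and radians):
On the way, in this order (a step that is already met when the one before it is completed fails the run):
1. every tub stands on the roller lane, queued up against the end stop (y of tub0_mid in the frame of fixture between -0.123 and 0.065 m and x of tub0_mid in the frame of fixture between -0.018 and 0.018 m and z of tub0_mid in the frame of fixture between 0.05 and 0.088 m and angle between each of tub0_mid, tub1_mid, tub2_mid, tub3_mid's own z axis and vertical below 0.3 rad and linear speed of each of tub0, tub1, tub2, tub3 below 0.03 m/s and y of tub1_mid in the frame of fixture between -0.123 and 0.065 m and x of tub1_mid in the frame of fixture between -0.018 and 0.018 m and z of tub1_mid in the frame of fixture between 0.05 and 0.088 m and y of tub2_mid in the frame of fixture between -0.123 and 0.065 m and x of tub2_mid in the frame of fixture between -0.018 and 0.018 m and z of tub2_mid in the frame of fixture between 0.05 and 0.088 m and y of tub3_mid in the frame of fixture between -0.123 and 0.065 m and x of tub3_mid in the frame of fixture between -0.018 and 0.018 m and z of tub3_mid in the frame of fixture between 0.05 and 0.088 m and y of any of tub0_mid, tub1_mid, tub2_mid, tub3_mid in the frame of fixture above 0.029 m and contact force between each of tub0, tub1, tub2, tub3 and the fingers below 0.05 N), for 0.3 s.
2. the handle is swung out upright before any cranking (crank still within its first quarter turn) (value of joint crank_handle above 1.35 rad and value of joint crank below 1.57 rad), for 0.2 s.
3. with the handle upright, the crank is turned until the bar is fully down (value of joint crank_handle above 1.35 rad and value of joint hold_bar above 0.0222 m), for 0.2 s.
4. the handle is folded flat again, the bar still down (value of joint crank_handle below 0.2 rad and value of joint hold_bar above 0.0222 m), for 0.2 s.
5. the bell's plunger is pressed to its stop (value of joint bell_plunger above 0.0058 m).
At the end, for the whole second after the job is handed in: every tub stands upright and at rest on the lane within 188 mm of the end stop, the first of them (centre) within 36 mm of it; the bar is down at least 22.2 of its 24 mm; the handle is folded to within 0.2 rad; the bell's plunger is back up; nothing is touched (all of step 1 and all of step 4 and value of joint bell_plunger below 0.0015 m).
It fails at once if the calibration sphere is moved more than 30 mm or tipped (distance of cal_sphere from where it was at the start of the episode above 0.03 m or angle between cal_sphere's own z axis and vertical above 0.5 rad).
It fails at once if the ring gauge is moved more than 30 mm or tipped (distance of ring_gauge from where it was at the start of the episode above 0.03 m or angle between ring_gauge's own z axis and vertical above 0.5 rad).
It fails at once if the thermometer is moved more than 30 mm or tipped (distance of thermometer from where it was at the start of the episode above 0.03 m or angle between thermometer's own z axis and vertical above 0.5 rad).
Of tub0, tub1, tub2, tub3 only 2 to 4 are there at a start; the rules pass over those that are not, and their reading is None.
At some moment in a run one of tub0, tub1, tub2, tub3 may be knocked a few centimetres aside while the robot is not near it.
Once in a run the grip may slacken for a moment while it holds something.
It also fails if it takes over 210 s, if anything falls off the work surface, if the arm or the gripper's body presses on something with over 40 N, if the wrist force passes 120 N, or if a joint passes its speed limit or range.

## Working session

There is one attempt and no reset: what is moved stays moved. The work goes in short steps, Python scripts to look and compute and a tool call to move; the robot and the scene stay as the last step left them, time stands still between calls to the robot, and variables do not carry over. Pictures are saved under pics/ and viewed, about 12 in all and at most 16, crops included, and the job is handed in when it is done.

Besides the shell and the picture viewer there is one more tool, called after "Emit:" in YAML: its name, and indented under it one key for each argument. move_arm: Moves the arm, as the interface text tells. Its arguments: {"type":"object","properties":{"commands":{"type":"array"},"jaw":{"type":"number"}},"required":["commands"]}

```bash
mkdir -p pics; ls; cat > h.py <<'E'
import numpy as np, cv2, sys
from plant import get_obs, snapshot, calibration, close_job, ctrl
from scipy.spatial.transform import Rotation as Ro
def Ttool():
    o=get_obs(); T=np.eye(4); T[:3,:3]=Ro.from_euler('xyz',o['orientation'],degrees=True).as_matrix(); T[:3,3]=o['tool_pos']; return T
def shot(n):
    T=Ttool(); p,d=snapshot(n); c=calibration(n)
    M=T@c['tool_from_camera'] if 'tool_from_camera' in c else c['T']
    return p,d,np.array(M),c
def world(d,M,c):
    h,w=d.shape; K=np.array(c['mtx']); u,v=np.meshgrid(np.arange(w),np.arange(h))
    xd=(u-K[0,2])/K[0,0]; yd=(v-K[1,2])/K[1,1]; x,y=xd.copy(),yd.copy()
    for _ in range(8):
        s=1+c['k1']*(x*x+y*y); x,y=xd/s,yd/s
    P=np.stack([x*d,-y*d,-d,np.ones_like(d)],-1)@M.T
    P=P[...,:3]; P[d<=0]=np.nan; return P
def proj(X,M,c):
    X=np.atleast_2d(X); q=(X-M[:3,3])@M[:3,:3]; x=q[:,0]/-q[:,2]; y=-q[:,1]/-q[:,2]
    s=1+c['k1']*(x*x+y*y); K=np.array(c['mtx']); return np.c_[K[0,0]*x*s+K[0,2],K[1,1]*y*s+K[1,2]]
def save(n,p): cv2.imwrite('pics/'+n+'.png',p[...,::-1])
E
python3 - <<'E'
from h import *
o=get_obs(); print(o)
for n in('scene','side','wrist'):
    p,d,M,c=shot(n); np.savez('/tmp/'+n,p=p,d=d,M=M); print(n,M.round(3).tolist(),c['k1'],np.array(c['mtx']).tolist())
    save(n+'0',p)
E
```

```text
pics
{'clock': 0.0, 'joint_pos': array([ 1.65053513e+01,  2.05913220e+01,  6.32552876e-01, -1.99316829e-02,
       -7.01343304e+01, -1.65092542e+01]), 'qvel': array([ 0.01335825, -0.04166325,  0.12424062, -0.03616377,  0.01117484,
       -0.05601547]), 'tau': array([-8.00930356e-04, -5.82726967e+01,  2.93058443e+01,  6.99745238e+00,
        6.93249181e-03, -2.06530804e-04]), 'tool_pos': array([ 6.74508783e-01, -4.69935783e-05,  2.25615271e-01]), 'orientation': array([   5.13161217,   89.90503316, -174.87907905]), 'force': array([0.40431472, 0.15576622, 0.71789853]), 'moment': array([ 0.0286978 ,  0.01966172, -0.02295171]), 'opening': 0.08774967017158193}
scene [[0.774, 0.463, -0.431, 0.095], [-0.632, 0.546, -0.549, -0.551], [-0.019, 0.698, 0.716, 0.909], [0.0, 0.0, 0.0, 1.0]] 0.0007208159467809914 [[354.06005689648117, 0.0, 259.2366602970795], [0.0, 354.06005689648117, 192.74727285920108], [0.0, 0.0, 1.0]]
side [[1.0, 0.015, -0.022, 0.51], [-0.026, 0.665, -0.746, -0.83], [0.003, 0.746, 0.665, 0.874], [0.0, 0.0, 0.0, 1.0]] -0.0709535671279735 [[350.0409098805792, 0.0, 253.54034435710153], [0.0, 350.0409098805792, 186.18241135654836], [0.0, 0.0, 1.0]]
wrist [[-1.0, 0.001, 0.001, 0.674], [-0.001, -0.956, -0.292, -0.08], [0.001, -0.292, 0.956, 0.384], [0.0, 0.0, 0.0, 1.0]] -0.0005208227518372105 [[278.79237507090886, 0.0, 252.1496441031685], [0.0, 278.79237507090886, 190.4181916273909], [0.0, 0.0, 1.0]]
```

View pics/scene0.png

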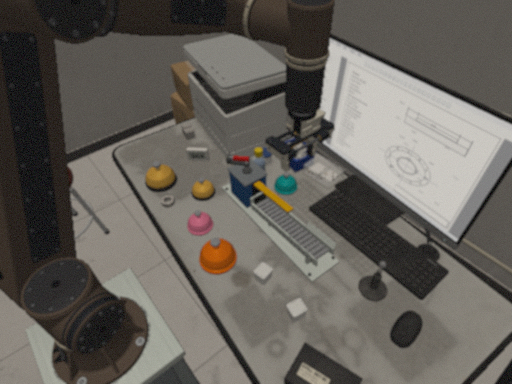

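View pics/side0.png

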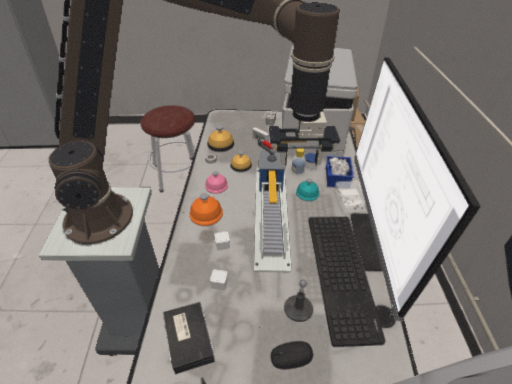

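Scene picture: tubs at (263,271) and (297,309), possibly others near (188,130)/(197,152). Bells: brass large (160,177), brass small (203,189), pink (200,222), orange (217,255), turquoise (285,184). The small brass bell fits, since it is not an excluded colour and is the smaller of its colour. Next I'll enlarge and measure.

```bash
python3 - <<'E'
from h import *
S={n:np.load('/tmp/'+n+'.npz') for n in('scene','side')}
W={n:world(S[n]['d'],S[n]['M'],calibration(n)) for n in S}
# ortho: rows = -x? image right=+x.. use right=y descending
H=np.full((600,800),-1.);I=np.zeros((600,800,3),np.uint8)
x0,x1,y0,y1=.25,1.0,-.5,.5
s=800/(y1-y0)
for n in ('side','scene'):
    P=W[n];C=S[n]['p']
    for X,c in zip(P.reshape(-1,3),C.reshape(-1,3)):
        if np.isnan(X[0]) or X[2]>.25: continue
        r=int((x1-X[0])*s);q=int((y1-X[1])*s)
        if 0<=r<599 and 0<=q<799 and X[2]>=H[r,q]-.003:
            H[r:r+2,q:q+2]=X[2]; I[r:r+2,q:q+2]=c
for k in range(10):
    cv2.putText(I,f'{y1-k*.1:.1f}',(k*80,12),0,.35,(255,0,0),1); cv2.putText(I,f'{x1-k*.1:.1f}',(0,k*80+12),0,.35,(255,0,0),1)
save('ortho',I)
a=S['scene']['p'][110:290,110:350]; b=S['side']['p'][100:290,180:360]
save('crop',np.vstack([cv2.resize(a,(720,540),interpolation=3)]))
# white blobs
for n in S:
    hsv=cv2.cvtColor(S[n]['p'],cv2.COLOR_RGB2HSV); m=((hsv[...,1]<40)&(hsv[...,2]>185)&(W[n][...,2]>.02)&(W[n][...,2]<.1)).astype(np.uint8)
    k,l,st,ce=cv2.connectedComponentsWithStats(m)
    for i in range(1,k):
        if st[i,4]>25: 
            Q=W[n][l==i]; print(n,ce[i].round(),st[i,4],Q.mean(0).round(3),Q.min(0).round(3),Q.max(0).round(3))
E
```

```text
side [260. 131.] 34 [0.575 0.441 0.057] [0.544 0.414 0.052] [0.603 0.464 0.06 ]
side [351. 197.] 304 [0.877 0.043 0.038] [ 0.84  -0.003  0.027] [0.912 0.091 0.043]
side [262. 207.] 33 [ 0.562 -0.016  0.057] [ 0.558 -0.095  0.047] [0.566 0.071 0.066]
side [281. 203.] 34 [0.627 0.003 0.053] [ 0.623 -0.059  0.046] [0.631 0.065 0.061]
side [222. 237.] 133 [ 0.433 -0.13   0.042] [ 0.412 -0.151  0.038] [ 0.456 -0.108  0.047]
side [218. 276.] 185 [ 0.429 -0.271  0.044] [ 0.406 -0.292  0.041] [ 0.451 -0.247  0.047]
side [180. 327.] 221 [ 0.341 -0.418  0.039] [ 0.321 -0.45   0.035] [ 0.365 -0.382  0.044]
```

View pics/ortho.png

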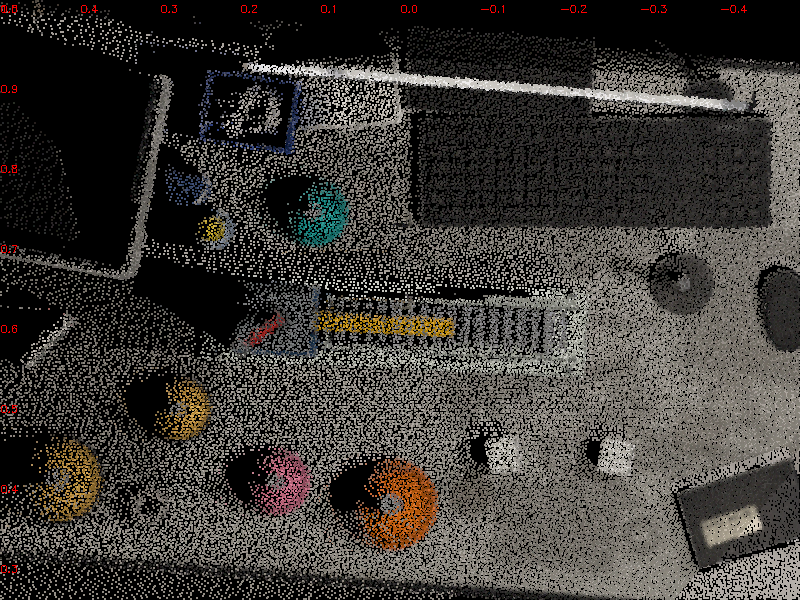

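View pics/crop.png

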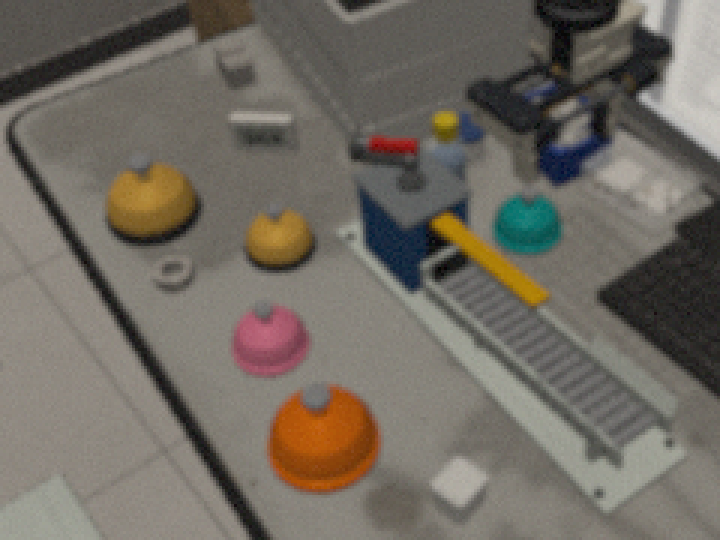

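```bash
python3 - <<'E'
from h import *
S={n:np.load('/tmp/'+n+'.npz') for n in('scene','side')}
W={n:world(S[n]['d'],S[n]['M'],calibration(n)) for n in S}
for n,(u,v) in (('scene',(189,130)),('side',(270,117)),('scene',(197,150)),('scene',(203,181)),('scene',(160,166))):
    w=W[n][v-3:v+4,u-5:u+6].reshape(-1,3); print(n,(u,v)); print(np.nanmedian(w,0).round(3), np.nanmin(w,0).round(3),np.nanmax(w,0).round(3))
for n in S:
    hsv=cv2.cvtColor(S[n]['p'],cv2.COLOR_RGB2HSV);P=W[n];h,s,v=[hsv[...,i] for i in range(3)]
    b=(h>15)&(h<32)&(s>150)&(P[...,2]>.1)&(P[...,0]>.55)&(P[...,0]<.66)&(P[...,1]<.2)&(P[...,1]>-.15)
    Q=P[b]; l=np.polyfit(Q[:,1],Q[:,0],1); print(n,'bar',len(Q),l,Q.min(0).round(3),Q.max(0).round(3),np.polyfit(Q[:,1],Q[:,2],1))
    r=((h<8)|(h>172))&(s>150)&(P[...,2]>.13)&(P[...,2]<.22)&(P[...,1]>.1)&(P[...,1]<.3)&(P[...,0]>.5)
    Q=P[r]; print('red',len(Q),Q.mean(0).round(3)); U=np.linalg.svd(Q-Q.mean(0),full_matrices=False)[2][0]; t=(Q-Q.mean(0))@U; print(U.round(3),(Q.mean(0)+U*t.min()).round(3),(Q.mean(0)+U*t.max()).round(3))
    # plate: z 5..15mm edges
    m=(abs(P[...,2]-.010)<.004)&(P[...,0]>.5)&(P[...,0]<.7)&(P[...,1]<.1)&(P[...,1]>-.25)
    Q=P[m]; 
    for lo in np.arange(-.2,.1,.05):
        q=Q[(Q[:,1]>lo)&(Q[:,1]<lo+.05)]; print(round(lo,2),len(q),np.percentile(q[:,0],[3,97]).round(3),end=' ')
    print()
a=S['side']['p'][95:185,195:370]; save('crop2',cv2.resize(a,(788,405),interpolation=3))
E
```

```text
scene (189, 130)
[0.628 0.59  0.038] [ 0.606  0.574 -0.003] [0.679 0.648 0.044]
side (270, 117)
[0.626 0.591 0.037] [ 0.606  0.57  -0.004] [0.654 0.681 0.044]
scene (197, 150)
[0.574 0.441 0.054] [ 0.555  0.42  -0.002] [0.629 0.511 0.061]
scene (203, 181)
[0.495 0.278 0.045] [ 0.48   0.265 -0.003] [0.544 0.353 0.068]
scene (160, 166)
[0.411 0.425 0.062] [ 0.393  0.412 -0.003] [0.462 0.527 0.09 ]
scene bar 314 [0.02535215 0.59387366] [ 0.56  -0.064  0.102] [0.653 0.12  0.647] [0.02573753 0.14077405]
red 63 [0.587 0.167 0.178]
[ 0.615 -0.783  0.094] [0.571 0.188 0.176] [0.602 0.148 0.18 ]
-0.2 249 [0.532 0.634] -0.15 182 [0.534 0.585] -0.1 153 [0.536 0.571] -0.05 127 [0.539 0.57 ] -0.0 112 [0.541 0.569] 0.05 93 [0.543 0.699] Traceback (most recent call last):
  File "<stdin>", line 16, in <module>
    return _quantile_unchecked(
        a, q, axis, out, overwrite_input, method, keepdims, weights)
    return _ureduce(a,
                    func=_quantile_ureduce_func,
    ...<5 lines>...
                    overwrite_input=overwrite_input,
                    method=method)
    r = func(a, **kwargs)
    result = _quantile(arr,
                       quantiles=q,
    ...<2 lines>...
                       out=out,
                       weights=wgt)
    slices_having_nans = np.isnan(arr[-1, ...])
                                  ~~~^^^^^^^^^
IndexError: index -1 is out of bounds for axis 0 with size 0
```

```bash
python3 - <<'E'
from h import *
S={n:np.load('/tmp/'+n+'.npz') for n in('scene','side','wrist')}
for n,u,v in (('scene',189,129),('scene',263,269),('scene',297,307),('scene',197,149),('side',270,114),('side',222,236),('side',218,275)):
    print(n,u,v,np.median(S[n]['p'][v-2:v+3,u-2:u+3].reshape(-1,3),0), S[n]['p'][v-6:v+9,u].mean(-1).astype(int))
a=S['side']['p'][95:185,195:370]; b=S['scene']['p'][110:170,165:265]
save('crop2',np.vstack([cv2.resize(a,(640,330),interpolation=3),cv2.resize(b[:40],(640,256),interpolation=3)]))
E
```

```text
scene 189 129 [123. 117. 110.] [122 125 117 108 111 115 120 116 106  93  69  73  72  66  73]
scene 263 269 [176. 172. 163.] [163 172 170 172 166 172 171 165 170 170 170 169 171 167 162]
scene 297 307 [177. 172. 163.] [172 171 169 166 168 170 169 172 171 172 170 170 169 163 149]
scene 197 149 [145. 140. 131.] [109 107 103 111 129 153 161 138 103  81  71  62  54  55  62]
side 270 114 [164. 155. 150.] [111 104  88 153 161 164 141 156 161 159 147 102  94 101 119]
side 222 236 [220. 216. 212.] [166 178 202 214 214 215 215 216 217 218 215 200 169 141 133]
side 218 275 [220. 216. 213.] [157 192 213 215 215 216 216 215 216 217 215 207 210 173 132]
```

View pics/crop2.png

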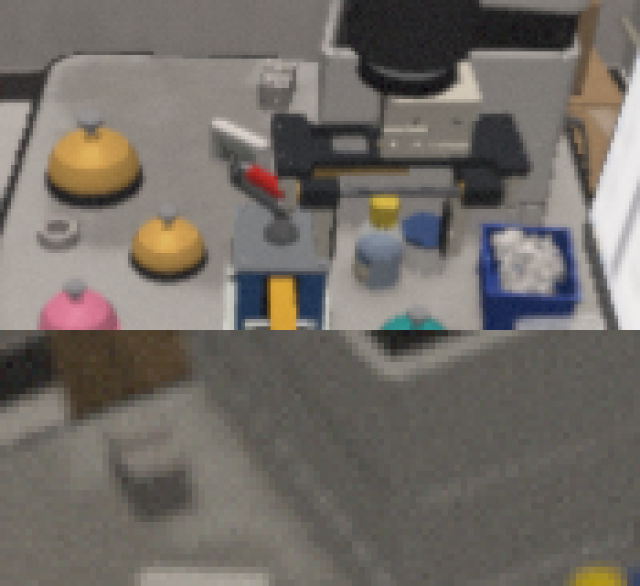

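The grey cube at scene (189,130) is darker than the white thermometer beside it, has marks on its top and is out of reach, so it isn't a tub. That leaves two tubs. I'll turn the jaws along the lane and go over tub A.

Emit:
move_arm:
  commands:
    - [[0,0,0,-0.15],[0,0,0,-0.15],[0,0,0,-0.15],[0,0,0,-0.15],[0,0,0,-0.15],[0,0,0,-0.15],[0,0,0,-0.15],[0,0,0,-0.15]]
  jaw: 8.7

```text
clock: 0.95
tool_pos: [0.6748, -0.0, 0.2261]
orientation: [-65.0, 90.0, -175.9]
force: [0.2, 1.1, 0.1]
opening: 0.0869
```

Emit:
move_arm:
  commands:
    - [[0,0,0,-0.15],[0,0,0,-0.15],[0,0,0,-0.07],[0,-4,2,0],[0,-4,2,0],[0,-4,2,0],[0,-4,2,0],[0,-4,2,0]]

```text
clock: 1.75
tool_pos: [0.473, -0.1005, 0.2262]
orientation: [-82.1, 90.0, -172.2]
force: [0.3, -0.6, 1.1]
opening: 0.0873
```

Emit:
move_arm:
  commands:
    - [[0,-4,3,0],[0,0,0,0],[0,0,0,0]]

```text
clock: 2.05
tool_pos: [0.4343, -0.1304, 0.2272]
orientation: [97.2, 89.9, 7.0]
force: [0.6, 0.8, 0.4]
opening: 0.0872
```

```bash
cat > tub.py <<'E'
from h import *
def tubs(n,W,p,tag):
    m=((W[...,2]>.034)&(W[...,2]<.050)).astype(np.uint8)
    hsv=cv2.cvtColor(p,cv2.COLOR_RGB2HSV); m&=((hsv[...,1]<45)&(hsv[...,2]>140)).astype(np.uint8)
    k,l,st,ce=cv2.connectedComponentsWithStats(m)
    for i in range(1,k):
        if st[i,4]>60:
            Q=W[l==i]; r=cv2.minAreaRect((Q[:,:2]*1000).astype(np.float32)); print(tag,ce[i].round(),st[i,4],'ctr',np.round(r[0],1),'size',np.round(r[1],1),'ang',round(r[2],1),'ztop',np.median(Q[:,2]).round(3))
if __name__=='__main__':
    o=get_obs(); print(o['clock'],o['tool_pos'].round(4),o['orientation'].round(2),o['joint_pos'].round(1)); print(Ttool()[:3,:3].round(3).tolist())
    for n in sys.argv[2:]:
        p,d,M,c=shot(n); tubs(n,world(d,M,c),p,n); save(sys.argv[1]+n,p)
E
python3 tub.py a wrist side
```

```text
2.05 [ 0.4343 -0.1304  0.2272] [97.16 89.91  7.05] [  8.3  -1.  -25.9   0.  -65.   81.6]
[[0.002, 1.0, -0.002], [0.0, -0.002, -1.0], [-1.0, 0.002, -0.0]]
wrist [173.  32.] 368 ctr [592.6 -47. ] size [17.7 57.7] ang 77.7 ztop 0.049
wrist [72. 43.] 747 ctr [581.9  68.5] size [46.1 40.4] ang 87.5 ztop 0.038
wrist [193.  40.] 67 ctr [580.8 -67.2] size [ 7.5 36.2] ang 76.2 ztop 0.047
wrist [95. 38.] 280 ctr [584.7  43.8] size [13.4 32.3] ang 89.6 ztop 0.04
wrist [109.  38.] 282 ctr [584.1  27.1] size [11.3 32.4] ang 86.4 ztop 0.042
wrist [132.  38.] 673 ctr [584.1   1.1] size [29.  35.3] ang 89.4 ztop 0.045
wrist [156.  39.] 345 ctr [582.1 -26.4] size [13.6 33.5] ang 87.7 ztop 0.048
wrist [249. 171.] 1094 ctr [ 432.5 -127.9] size [44.6 40.4] ang 11.8 ztop 0.043
wrist [361. 173.] 1132 ctr [ 429.7 -269.3] size [40.8 44.3] ang 79.1 ztop 0.043
wrist [470. 225.] 239 ctr [ 355.2 -422.2] size [14.3 52.7] ang 19.0 ztop 0.04
side [351. 193.] 541 ctr [879.5  63.9] size [131.9  83.2] ang 87.9 ztop 0.038
side [222. 238.] 161 ctr [ 432.3 -129.8] size [44.5 41.6] ang 11.5 ztop 0.042
side [218. 276.] 217 ctr [ 428.5 -269.7] size [42.9 44.9] ang 79.3 ztop 0.043
side [181. 327.] 314 ctr [ 342.6 -415.3] size [30.2 71. ] ang 18.9 ztop 0.039
```

View pics/awrist.png

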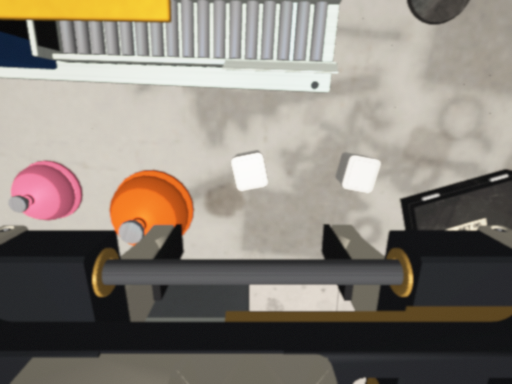

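The wrist view shows tub A at (249,171) and tub B at (361,173), both square-on and free. Now I'll grip tub A.

Emit:
move_arm:
  commands:
    - [[0,-0.2,-0.2,-0.1],[0,0,0,-0.1],[5,0,0,0],[5,0,0,0],[5,0,0,0],[4,0,0,0],[2,0,0,0],[0.9,0,0,0]]

```text
clock: 2.95
tool_pos: [0.432, -0.1275, 0.0049]
orientation: [-93.2, 89.7, -171.8]
force: [1.2, 0.4, 0.2]
opening: 0.0869
```

Emit:
move_arm:
  commands:
    - [[0,0,0,0],[0,0,0,0],[0,0,0,0],[0,0,0,0],[0,0,0,0],[0,0,0,0],[0,0,0,0]]
  jaw: 2

```text
clock: 3.65
tool_pos: [0.4331, -0.1278, 0.008]
orientation: [83.3, 90.0, 4.7]
force: [-0.7, 0.9, 3.8]
opening: 0.0402
```

```bash
python3 - <<'E'
from h import *
o=get_obs();print(o['tool_pos'],o['force'],o['opening'])
E
```

```text
[ 0.43311906 -0.12782641  0.00797194] [-0.6651406   0.88609716  3.79904445] 0.04022291199733319
```

Emit:
move_arm:
  commands:
    - [[-5,0,0,0.1],[-5,0,0,0.1],[-5,0,0,0.05],[0,3,0,0],[0,0,0,0],[0,0,0,0]]

```text
clock: 4.25
tool_pos: [0.4625, -0.1293, 0.1572]
orientation: [-110.3, 90.0, 156.8]
force: [0.1, -0.3, -0.6]
opening: 0.0403
```

```bash
cat > fix.py <<'E'
from h import *
o=get_obs();print(o['clock'],o['tool_pos'].round(4),o['opening'],o['force'].round(1)); print(Ttool()[:3,:3].round(3).tolist())
p,d,M,c=shot('wrist'); P=world(d,M,c); save('b',p); np.savez('/tmp/w2',p=p,d=d,M=M)
x,y,z=P[...,0],P[...,1],P[...,2]
m=(abs(z-.010)<.0035)&(x>.51)&(x<.58)&(y>-.25)&(y<.1)
pts=[]
for lo in np.arange(-.2,.08,.02):
    q=x[m&(y>lo)&(y<lo+.02)]
    if len(q)>20: pts.append((lo+.01,np.percentile(q,2)))
pts=np.array(pts);print(pts.round(4).tolist());l=np.polyfit(pts[:,0],pts[:,1],1);print('left edge',l)
m=(abs(z-.010)<.0035)&(y<-.15)&(y>-.26)
for lo in np.arange(.53,.66,.02):
    q=y[m&(x>lo)&(x<lo+.02)]
    if len(q)>5: print('end',lo+.01,np.percentile(q,2).round(4))
for yy in (-.19,-.17,-.15,-.12):
    q=(abs(y-yy)<.003)&(x>.52)&(x<.68)
    g=[(round(a,3),np.nanmax(z[q&(abs(x-a)<.003)]).round(3)) for a in np.arange(.535,.665,.006) if (q&(abs(x-a)<.003)).any()]
    print(yy,[(float(a),float(b)) for a,b in g])
E
python3 fix.py
```

```text
4.25 [ 0.4625 -0.1293  0.1572] 0.0403387976627861 [ 0.1 -0.3 -0.6]
[[-0.001, 0.999, -0.051], [0.0, -0.051, -0.999], [-1.0, -0.001, -0.0]]
[[-0.19, 0.5309], [-0.17, 0.532], [-0.15, 0.5329], [-0.13, 0.5337], [-0.11, 0.5338], [-0.09, 0.5349], [-0.07, 0.536], [-0.05, 0.537], [-0.03, 0.538], [-0.01, 0.539], [0.01, 0.5399], [0.03, 0.5409], [0.05, 0.5409], [0.07, 0.542], [0.09, 0.5429]]
left edge [0.04311314 0.53914352]
end 0.54 -0.2277
end 0.56 -0.2301
end 0.5800000000000001 -0.231
end 0.6000000000000001 -0.2318
end 0.6200000000000001 -0.2326
-0.19 [(0.535, 0.012), (0.541, 0.091), (0.547, 0.092), (0.553, 0.084), (0.559, 0.064), (0.565, 0.063), (0.571, 0.064), (0.577, 0.063), (0.583, 0.063), (0.589, 0.064), (0.595, 0.065), (0.601, 0.065), (0.607, 0.065), (0.613, 0.072)]
-0.17 [(0.535, 0.012), (0.541, 0.012), (0.547, 0.089), (0.553, 0.083), (0.559, 0.075), (0.565, 0.064), (0.571, 0.064), (0.577, 0.064), (0.583, 0.064), (0.589, 0.065), (0.595, 0.064), (0.601, 0.064), (0.607, 0.065), (0.613, 0.072)]
-0.15 [(0.535, 0.011), (0.541, 0.012), (0.547, 0.087), (0.553, 0.082), (0.559, 0.073), (0.565, 0.063), (0.571, 0.063), (0.577, 0.063), (0.583, 0.063), (0.589, 0.063), (0.595, 0.063), (0.601, 0.063), (0.607, 0.062), (0.613, 0.072), (0.619, 0.071)]
-0.12 [(0.535, 0.012), (0.541, 0.012), (0.547, 0.084), (0.553, 0.081), (0.559, 0.071), (0.565, 0.056), (0.571, 0.057), (0.577, 0.057), (0.583, 0.057), (0.589, 0.058), (0.595, 0.058), (0.601, 0.058), (0.607, 0.058), (0.613, 0.058), (0.619, 0.069), (0.625, 0.012)]
```

```bash
python3 - <<'E'
from h import *
f=np.load('/tmp/w2.npz'); c=calibration('wrist'); P=world(f['d'],f['M'],c); p=f['p']
hsv=cv2.cvtColor(p,cv2.COLOR_RGB2HSV);h,s,v=[hsv[...,i] for i in range(3)]
x,y,z=P[...,0],P[...,1],P[...,2]
b=(h>15)&(h<32)&(s>150)&(z>.08)&(x>.56)&(x<.66)
Q=P[b];print('bar',len(Q),np.percentile(Q,[1,50,99],axis=0).round(4).tolist())
q=Q[Q[:,1]<np.percentile(Q[:,1],20)];print('upper end x',np.percentile(q[:,0],[2,98]),'z',np.median(q[:,2]))
b=(h>100)&(h<130)&(s>80)&(z>.02)&(x>.54)&(x<.68)
Q=P[b];print('gearbox',len(Q),np.percentile(Q,[2,50,98],axis=0).round(4).tolist())
for zz in (.04,.06,.08,.1): 
    q=Q[abs(Q[:,2]-zz)<.01]; print(zz,len(q),np.percentile(q[:,1],[2,10,50]) if len(q) else '')
for n in ('scene','side'):
    g=np.load('/tmp/'+n+'.npz');P=world(g['d'],g['M'],calibration(n));hsv=cv2.cvtColor(g['p'],cv2.COLOR_RGB2HSV);h,s=hsv[...,0],hsv[...,1]
    b=(h>15)&(h<32)&(s>150)&(P[...,2]>.1)&(P[...,2]<.16)&(P[...,0]>.55)&(P[...,0]<.66)&(P[...,1]<.2)&(P[...,1]>-.15); print(n,np.percentile(P[b],[1,50,99],axis=0).round(4).tolist())
E
```

```text
bar 5859 [[0.58, -0.0643, 0.1188], [0.592, -0.0241, 0.1245], [0.6042, 0.0219, 0.1294]]
upper end x [0.57959789 0.60185524] z 0.12784904821826493
gearbox 74 [[0.5569, 0.1084, 0.0205], [0.5598, 0.1099, 0.0263], [0.5634, 0.1113, 0.0311]]
0.04 10 [0.10865853 0.10920913 0.10987964]
0.06 0 
0.08 0 
0.1 0 
scene [[0.5814, -0.0629, 0.1082], [0.593, 0.0177, 0.1191], [0.6087, 0.1064, 0.1297]]
side [[0.5818, -0.066, 0.1073], [0.5948, 0.0136, 0.1196], [0.6102, 0.1053, 0.1284]]
```

Emit:
move_arm:
  commands:
    - [[0,4,1.2,0],[0,4,1.2,0],[0,3.5,1,0],[0,1.2,0,0],[4,0,0,0],[2.5,0,0,0],[0,0,0,0],[0,0,0,0]]

```text
clock: 5.1
tool_pos: [0.5872, -0.1697, 0.0924]
orientation: [-75.1, 89.9, -168.0]
force: [0.7, -0.2, 0.5]
opening: 0.0402
```

```bash
python3 - <<'E'
from h import *
o=get_obs();print(o['tool_pos'],o['force'],o['opening'])
p,d,M,c=shot('wrist'); q,*_=shot('side'); save('c',np.vstack([p[:240],cv2.resize(q[150:290,190:360],(512,421))[:340]]))
E
```

```text
[ 0.58719627 -0.16973492  0.09236485] [ 0.67688534 -0.23842376  0.47478286] 0.04024128977018071
```

View pics/c.png

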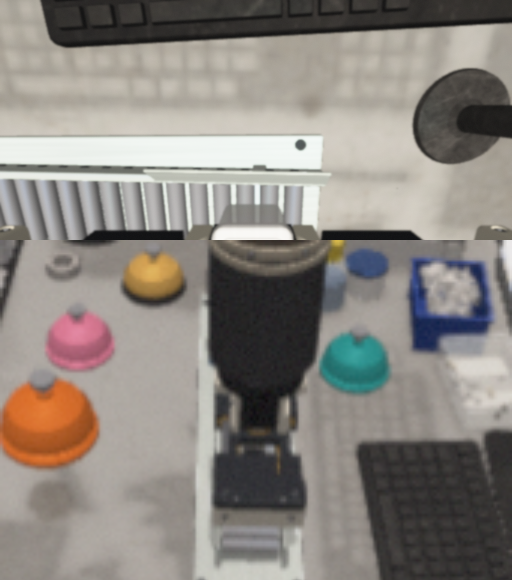

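The tub, at (255,225) in the upper half of the picture, sits between the rails. I'll lower it and let go.

Emit:
move_arm:
  commands:
    - [[0.8,0,0,0],[0.6,0,0,0],[0,0,0,0],[0,0,0,0]]

```text
clock: 5.6
tool_pos: [0.5878, -0.1698, 0.0785]
orientation: [-73.0, 90.0, -165.9]
force: [-0.3, 0.0, -0.2]
opening: 0.0403
```

Emit:
move_arm:
  commands:
    - [[0,0,0,0],[0,0,0,0],[0,0,0,0],[-3,0,0,0],[-5,0,0,0],[-5,0,0,0],[0,0,0,0],[0,0,0,0]]
  jaw: 7.0

```text
clock: 6.4
tool_pos: [0.5887, -0.1697, 0.2105]
orientation: [97.1, 89.8, 4.2]
force: [-0.9, 0.8, -0.6]
opening: 0.0697
```

```bash
python3 - <<'E'
from h import *
o=get_obs();print(o['clock'],o['tool_pos'],o['force'],o['opening'])
T=Ttool();p,d,M,c=shot('wrist'); save('dw',p); P=world(d,M,c)
q,*_=shot('side'); save('d',np.vstack([p[:240],cv2.resize(q[130:290,190:360],(425,400))[:340,:].copy() if 0 else cv2.resize(q[150:290,190:360],(512,421))[:340]]))
E
python3 tub.py e wrist side scene
```

```text
6.4 [ 0.58869447 -0.16969493  0.21053268] [-0.92990191  0.84395903 -0.58348018] 0.06974766897267036
6.5 [ 0.5873 -0.1696  0.2079] [-106.92   89.93  160.16] [  2.2  15.4  -9.2  -0.  -65.5  84.9]
[[-0.001, 0.999, -0.051], [0.0, -0.051, -0.999], [-1.0, -0.001, -0.0]]
wrist [ 51. 161.] 709 ctr [609.4  52.3] size [74.4 43.7] ang 87.9 ztop 0.038
wrist [ 74. 167.] 252 ctr [605.3  42.3] size [12.  34.4] ang 84.7 ztop 0.04
wrist [ 88. 167.] 265 ctr [603.7  25.2] size [12.7 36.6] ang 84.9 ztop 0.042
wrist [101. 167.] 268 ctr [603.6   8. ] size [11.8 35.2] ang 87.9 ztop 0.044
wrist [115. 168.] 294 ctr [601.8  -6.8] size [17.  36.3] ang 87.1 ztop 0.046
wrist [129. 168.] 324 ctr [601.5 -25.2] size [18.8 35.6] ang 86.6 ztop 0.047
wrist [146. 176.] 354 ctr [589.8 -47.5] size [24.  56.9] ang 82.9 ztop 0.049
wrist [165. 174.] 87 ctr [589.4 -68.4] size [ 5.9 55.8] ang 88.3 ztop 0.046
wrist [318. 291.] 97 ctr [ 418.2 -252.1] size [20.9 11.6] ang 17.1 ztop 0.043
side [351. 193.] 540 ctr [880.2  64.5] size [128.6  83.6] ang 89.5 ztop 0.038
side [218. 276.] 215 ctr [ 429.  -269.5] size [43.7 44.4] ang 78.6 ztop 0.044
side [181. 327.] 317 ctr [ 342.4 -414.4] size [30.2 72.9] ang 18.0 ztop 0.039
scene [297. 307.] 254 ctr [ 430.  -268.5] size [41.6 44.4] ang 80.9 ztop 0.043
scene [312. 375.] 311 ctr [ 343.  -414.3] size [29.3 68.9] ang 18.4 ztop 0.039
```

View pics/d.png

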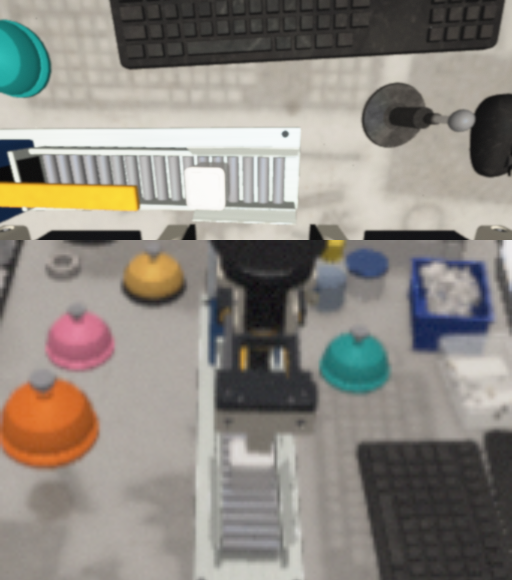

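The tub stands square on the lane at (205,187). Now tub B.

Emit:
move_arm:
  commands:
    - [[0,-3.8,2.7,0],[0,-3.8,2.7,0],[0,-3.8,2.7,0],[0,-3.9,2.7,0.14],[0,0,0,0],[0,0,0,0]]
  jaw: 8.7

```text
clock: 7.25
tool_pos: [0.4288, -0.2704, 0.2084]
orientation: [-76.1, 90.0, -177.1]
force: [0.2, -0.1, -0.0]
opening: 0.0868
```

```bash
python3 tub.py f wrist
```

```text
7.25 [ 0.4288 -0.2704  0.2084] [ -76.11   89.98 -177.11] [-10.    5.4 -21.7   0.  -62.9  89. ]
[[-0.0, 0.982, -0.191], [-0.0, -0.191, -0.982], [-1.0, -0.0, 0.0]]
wrist [ 9. 74.] 561 ctr [591.9 -32.8] size [35.1 53.7] ang 87.7 ztop 0.049
wrist [250. 173.] 1225 ctr [ 429.4 -269.6] size [40.1 44.2] ang 79.3 ztop 0.043
wrist [378. 215.] 1249 ctr [ 342.7 -415.7] size [33.  72.2] ang 18.5 ztop 0.04
```

Emit:
move_arm:
  commands:
    - [[5,0,0,0],[5,0,0,0],[5,0,0,0],[3,0,0,0],[1.5,0,0,0],[0.5,0,0,0],[0,0,0,0]]

```text
clock: 8.0
tool_pos: [0.43, -0.2694, 0.0077]
orientation: [-86.2, 89.9, 173.0]
force: [0.5, 0.6, 0.4]
opening: 0.0867
```

Emit:
move_arm:
  commands:
    - [[0,0,0,0],[0,0,0,0],[0,0,0,0],[0,0,0,0],[0,0,0,0],[0,0,0,0],[0,0,0,0]]
  jaw: 2

```text
clock: 8.7
tool_pos: [0.4297, -0.2699, 0.0087]
orientation: [86.6, 90.0, -14.3]
force: [-0.0, 0.2, 1.5]
opening: 0.0403
```

Emit:
move_arm:
  commands:
    - [[-5,0,0,0],[-5,0,0,0],[-5,0,0,-0.14],[0,0,0,0],[0,0,0,0]]

```text
clock: 9.2
tool_pos: [0.4302, -0.2699, 0.1599]
orientation: [88.3, 89.8, -4.6]
force: [-0.8, -0.3, -2.1]
opening: 0.0405
```

```bash
python3 tub.py g wrist; python3 - <<'E'
from h import *
print(get_obs()['opening'])
E
```

```text
9.2 [ 0.4302 -0.2699  0.1599] [88.32 89.81 -4.61] [ -9.9   7.9 -25.7  -0.  -56.2  97. ]
[[0.003, 0.999, -0.051], [-0.0, -0.051, -0.999], [-1.0, 0.003, 0.0]]
0.04021652645282966
```

View pics/gwrist.png

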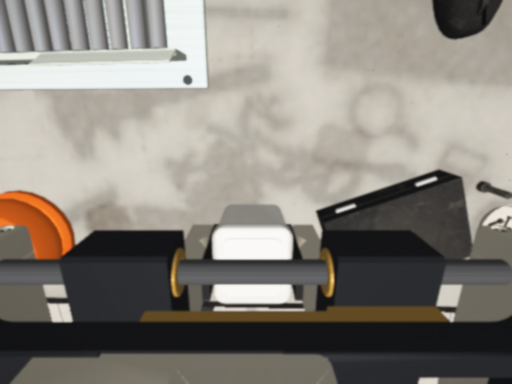

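The tub is held centred between the pads at (252,255). Next I'll carry it over the lane and check that the first one has rolled away.

Emit:
move_arm:
  commands:
    - [[0,3.8,-2.7,0],[0,3.8,-2.7,0],[0,3.8,-2.7,0],[0,3.8,-2.7,0],[0,0,0,0],[0,0,0,0]]

```text
clock: 9.85
tool_pos: [0.5863, -0.1688, 0.1557]
orientation: [-89.9, 89.7, 177.2]
force: [0.1, 0.3, -1.3]
opening: 0.0404
```

```bash
cat > lane.py <<'E'
from h import *
def lane(P,p,tag):
    # fixture coords
    o=np.array([.5954,.029]);a=-.043
    R=np.array([[np.cos(a),-np.sin(a)],[np.sin(a),np.cos(a)]])
    f=(P[...,:2]-o)@R; h=P[...,2]-(.036+(.065-f[...,1])*.105)
    hsv=cv2.cvtColor(p,cv2.COLOR_RGB2HSV)
    m=((abs(f[...,0])<.035)&(f[...,1]>-.26)&(f[...,1]<.07)&(h>.015)&(h<.052)&(hsv[...,1]<60)&(hsv[...,2]>110)).astype(np.uint8)
    k,l,st,ce=cv2.connectedComponentsWithStats(m)
    for i in range(1,k):
        if st[i,4]>15: q=l==i; print(tag,ce[i].round(),st[i,4],'fx',np.percentile(f[q][:,0],[2,98]).round(3),'fy',np.percentile(f[q][:,1],[2,98]).round(3),'h',np.median(h[q]).round(3),np.percentile(h[q],98).round(3))
if __name__=='__main__':
    o=get_obs(); print(o['clock'],o['tool_pos'].round(4),o['opening'],o['force'].round(1))
    for n in sys.argv[2:]:
        p,d,M,c=shot(n); lane(world(d,M,c),p,n); save(sys.argv[1]+n,p)
E
python3 lane.py h wrist scene side
```

```text
9.85 [ 0.5863 -0.1688  0.1557] 0.04035599681331434 [ 0.1  0.3 -1.3]
wrist [264. 159.] 135 fx [0.033 0.035] fy [-0.245 -0.17 ] h 0.016 0.018
wrist [ 14. 183.] 480 fx [-0.006  0.022] fy [0.022 0.031] h 0.023 0.03
wrist [  2. 191.] 63 fx [0.001 0.014] fy [0.022 0.024] h 0.038 0.041
scene [260. 197.] 106 fx [-0.031  0.006] fy [0.023 0.067] h 0.041 0.045
```

View pics/hwrist.png

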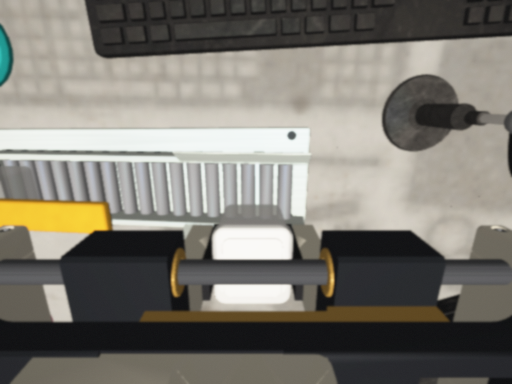

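Tub A rests against the stop (y 0.023–0.067) and the loading end is free. Lowering and releasing tub B.

Emit:
move_arm:
  commands:
    - [[4,0,0,0],[2.5,0,0,0],[0.8,0,0,0],[0.4,0,0,0],[0,0,0,0],[0,0,0,0]]

```text
clock: 10.6
tool_pos: [0.5878, -0.1699, 0.083]
orientation: [87.3, 89.9, -5.6]
force: [0.4, -0.2, -0.7]
opening: 0.0398
```

```bash
python3 lane.py i 
```

```text
10.6 [ 0.5878 -0.1699  0.083 ] 0.039841085240193384 [ 0.4 -0.2 -0.7]
```

Emit:
move_arm:
  commands:
    - [[0.4,0,0,0],[0,0,0,0],[0,0,0,0]]

```text
clock: 10.9
tool_pos: [0.587, -0.1697, 0.0778]
orientation: [92.9, 90.0, -0.0]
force: [0.5, -0.2, -0.4]
opening: 0.0403
```

Emit:
move_arm:
  commands:
    - [[0,0,0,0],[0,0,0,0],[0,0,0,0],[-3,0,0,0],[-5,0,0,0],[-5,0,0,0],[0,0,0,0],[0,0,0,0]]
  jaw: 7.0

```text
clock: 11.7
tool_pos: [0.5877, -0.1696, 0.2095]
orientation: [96.4, 89.8, 3.4]
force: [-0.7, 0.2, -1.1]
opening: 0.0701
```

Emit:
move_arm:
  commands:
    - [[-3,0,0,0],[0,0,0,0],[0,0,0,0],[0,0,0,0],[0,0,0,0],[0,0,0,0],[0,0,0,0],[0,0,0,0]]

```text
clock: 12.5
tool_pos: [0.5869, -0.1697, 0.2373]
orientation: [-88.5, 90.0, 178.6]
force: [-0.6, 0.5, -0.4]
opening: 0.0703
```

```bash
python3 lane.py j wrist scene side 
```

```text
12.5 [ 0.5869 -0.1697  0.2373] 0.07026137839111833 [-0.6  0.5 -0.4]
wrist [ 62. 164.] 1510 fx [0.005 0.032] fy [-0.018  0.064] h 0.042 0.044
wrist [225. 146.] 22 fx [0.033 0.034] fy [-0.18  -0.158] h 0.016 0.017
wrist [268. 146.] 75 fx [0.033 0.035] fy [-0.246 -0.185] h 0.017 0.018
wrist [ 43. 199.] 38 fx [-0.035 -0.029] fy [0.061 0.067] h 0.029 0.031
wrist [241. 203.] 19 fx [-0.035 -0.034] fy [-0.195 -0.176] h 0.016 0.017
scene [264. 200.] 181 fx [-0.026  0.005] fy [-0.017  0.066] h 0.042 0.045
```

View pics/jscene.png

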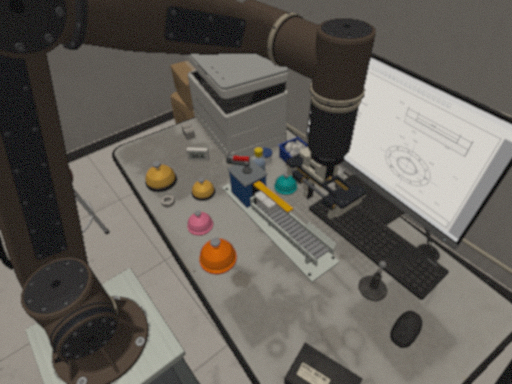

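Both tubs are queued against the stop (y −0.018 to 0.065). Now to look at the crank from above.

Emit:
move_arm:
  commands:
    - [[-5,0,0,0],[-3,0,-5,0],[0,0,-5,0],[0,0,-5,0],[0,0,-5,0],[0,0,-5,0],[0,0,-5,0],[0,0,-3,0]]

```text
clock: 13.45
tool_pos: [0.6031, 0.1561, 0.3132]
orientation: [163.4, 90.0, 70.6]
force: [0.3, -0.3, -0.3]
opening: 0.0698
```

Emit:
move_arm:
  commands:
    - [[0,-2,0,0],[0,0,0,0],[0,0,0,0]]

```text
clock: 13.75
tool_pos: [0.5833, 0.154, 0.3137]
orientation: [114.5, 90.0, 21.6]
force: [-0.3, -0.0, 0.2]
opening: 0.07
```

```bash
cat > crank.py <<'E'
from h import *
o=get_obs(); print(o['clock'],o['tool_pos'].round(4),o['force'].round(1)); print(Ttool()[:3,:3].round(3).tolist())
p,d,M,c=shot('wrist'); save(sys.argv[1],p); P=world(d,M,c); np.savez('/tmp/cr',p=p,d=d,M=M)
hsv=cv2.cvtColor(p,cv2.COLOR_RGB2HSV);h,s,v=[hsv[...,i] for i in range(3)]
r=((h<8)|(h>172))&(s>130)&(P[...,2]>.13)&(P[...,2]<.26)&(abs(P[...,0]-.6)<.12)&(abs(P[...,1]-.16)<.12)
Q=P[r]; print(len(Q),Q.mean(0).round(4)); U=np.linalg.svd(Q-Q.mean(0),full_matrices=False)[2][0]; t=(Q-Q.mean(0))@U
print('axis',U.round(3),'ends',(Q.mean(0)+U*np.percentile(t,1)).round(4),(Q.mean(0)+U*np.percentile(t,99)).round(4),'ztop',np.percentile(Q[:,2],95).round(4)); v,u=np.nonzero(r); print('px',u.mean().round(),v.mean().round())
rr=cv2.minAreaRect((Q[:,:2]*1000).astype(np.float32)); print(rr)
E
python3 crank.py k
```

```text
13.75 [0.5833 0.154  0.3137] [-0.3 -0.   0.2]
[[0.001, 0.999, -0.05], [0.0, -0.05, -0.999], [-1.0, 0.001, -0.0]]
730 [0.5919 0.1709 0.1808]
axis [-0.634  0.772 -0.051] ends [0.6075 0.1519 0.182 ] [0.5747 0.1917 0.1794] ztop 0.184
px 235.0 174.0
((588.68359375, 173.6710968017578), (16.13051414489746, 58.62610626220703), 39.83905029296875)
```

View pics/k.png

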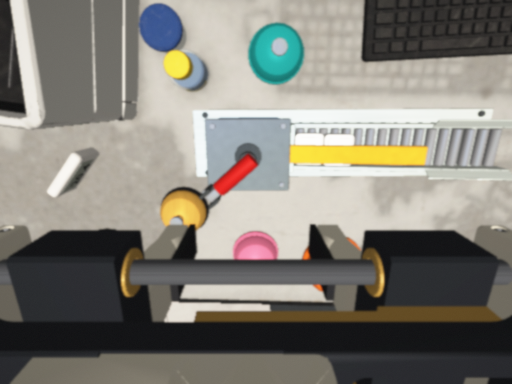

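The red handle runs from (257,158), its inner end, to the pivot near (205,200), and both tub lids show at (310,140) and (338,140). I'll turn the jaws square to the handle and come down over it.

Emit:
move_arm:
  commands:
    - [[0,0,0,0.14],[0,0,0,0.14],[0,0,0,0.14],[0,0,0,0.14],[0,0,0,0.14],[0,0,0,0.13],[0,0.1,-1.7,0],[4,0,0,0]]
  jaw: 4.5

```text
clock: 14.6
tool_pos: [0.6015, 0.1646, 0.278]
orientation: [160.3, 89.4, 19.8]
force: [0.6, 0.4, -0.6]
opening: 0.0449
```

Emit:
move_arm:
  commands:
    - [[4,0,0,0],[4,0,0,0],[2,0,0,0],[1.2,0,0,0],[0,0,0,0],[0,0,0,0],[0,0,0,0]]

```text
clock: 15.3
tool_pos: [0.5982, 0.1641, 0.163]
orientation: [165.9, 89.8, 25.5]
force: [0.4, 0.3, 0.9]
opening: 0.0451
```

```bash
python3 crank.py l
```

```text
15.3 [0.5982 0.1641 0.163 ] [0.4 0.3 0.9]
[[0.002, 0.636, -0.771], [0.001, -0.771, -0.636], [-1.0, 0.001, -0.003]]
1722 [0.5947 0.1655 0.1817]
axis [-0.623  0.767 -0.153] ends [0.6218 0.1322 0.1883] [0.5734 0.1917 0.1765] ztop 0.1842
px 253.0 257.0
((591.3805541992188, 169.62161254882812), (16.705232620239258, 81.57061767578125), 38.95737075805664)
```

View pics/l.png

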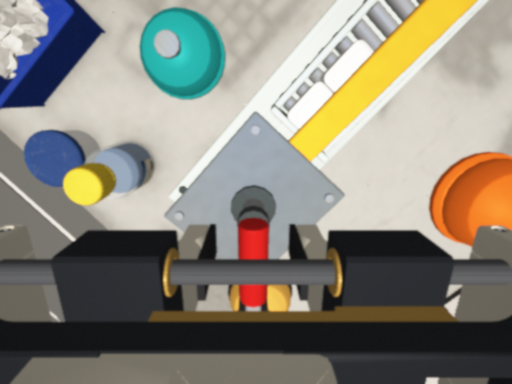

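The handle at (253,257) lies centred between the fingers. I'll close on it and swing it up.

Emit:
move_arm:
  commands:
    - [[0,0,0,0],[0,0,0,0],[0,0,0,0],[0,0,0,0],[0,0,0,0],[0,0,0,0]]
  jaw: 0.8

```text
clock: 15.95
tool_pos: [0.5974, 0.1641, 0.1615]
orientation: [169.7, 90.0, 29.3]
force: [0.3, 1.5, -0.1]
opening: 0.0173
```

Emit:
move_arm:
  commands:
    - [[-0.87,-0.08,0,0],[-0.84,-0.23,0,0],[-0.79,-0.37,0,0],[-0.71,-0.5,0,0],[0,0,0,0],[0,0,0,0]]

```text
clock: 16.55
tool_pos: [0.5895, 0.1734, 0.194]
orientation: [-170.5, 90.0, 49.1]
force: [0.7, 4.4, -1.5]
opening: 0.0171
```

Emit:
move_arm:
  commands:
    - [[-0.62,-0.62,0,0],[-0.5,-0.71,0,0],[-0.37,-0.79,0,0],[-0.23,-0.84,0,0],[-0.08,-0.87,0,0],[0,-0.2,0,0],[0,0,0,0],[0,0,0,0]]

```text
clock: 17.35
tool_pos: [0.5646, 0.2034, 0.2135]
orientation: [122.2, 89.9, -18.3]
force: [1.7, -3.2, 6.0]
opening: 0.0173
```

```bash
python3 - <<'E'
from h import *
o=get_obs();print(o['tool_pos'],o['force'],o['opening']); T=Ttool(); print(T[:3,:3].round(3).tolist())
a,*_=shot('scene'); b,*_=shot('side'); w,*_=shot('wrist')
save('m',np.hstack([cv2.resize(a[120:220,205:325],(480,400)),cv2.resize(b[95:195,230:300],(280,400))]))
E
```

```text
[0.56460762 0.20336833 0.21345558] [ 1.69778918 -3.17653639  5.96441743] 0.017320217346328038
[[0.002, 0.637, -0.771], [-0.001, -0.771, -0.637], [-1.0, 0.002, -0.001]]
```

View pics/m.png

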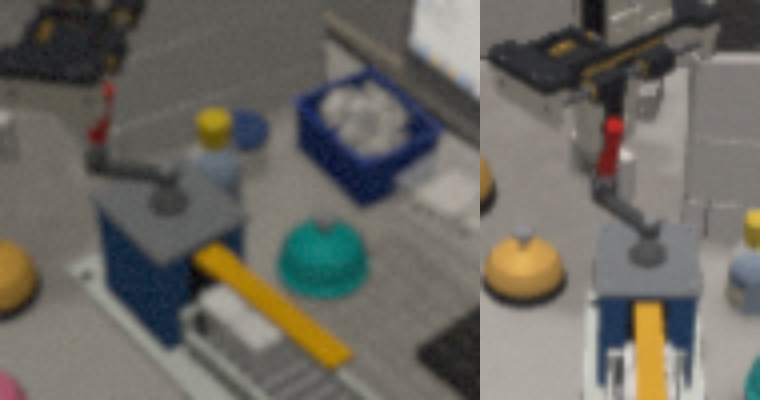

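The handle, with its top at (110,85) and pivot at (100,160), still leans a little inward. I'll push it to its stop.

Emit:
move_arm:
  commands:
    - [[0.1,-0.4,0,0],[0,0,0,0],[0,0,0,0]]

```text
clock: 17.8
tool_pos: [0.5626, 0.2063, 0.2132]
orientation: [129.2, 89.8, -11.3]
force: [2.8, -4.4, 8.9]
opening: 0.0167
```

Emit:
move_arm:
  commands:
    - [[0.1,-0.4,0,0],[0,0,0,0],[0,0,0,0]]

```text
clock: 18.1
tool_pos: [0.5603, 0.2096, 0.2127]
orientation: [137.9, 89.7, -2.5]
force: [2.3, -4.2, 11.1]
opening: 0.0156
```

```bash
python3 - <<'E'
from h import *
o=get_obs();print(o['tool_pos'],o['force'],o['opening']); T=Ttool(); print(T[:3,:3].T@o['force'])
for n in ('scene','side'):
    p,d,M,c=shot(n); P=world(d,M,c); hsv=cv2.cvtColor(p,cv2.COLOR_RGB2HSV);h,s=hsv[...,0],hsv[...,1]
    r=((h<8)|(h>172))&(s>120)&(P[...,2]>.16)&(P[...,2]<.3)&(abs(P[...,0]-.57)<.1)&(abs(P[...,1]-.2)<.1)
    Q=P[r]; U=np.linalg.svd(Q-Q.mean(0),full_matrices=False)[2][0]; print(n,len(Q),Q.mean(0).round(4),U.round(3),Q.min(0).round(3),Q.max(0).round(3))
    v,u=np.nonzero(r); l=np.polyfit(v,u,1); print('px slope',l, v.min(),v.max())
    A=np.array([.5653,.203,.185]);
    for th in (60,70,80,90): 
        t=np.radians(th); B=A+.05*np.array([.636*np.cos(t),-.772*np.cos(t),np.sin(t)]); q=proj(np.array([A,B]),M,c); print(th,((q[1]-q[0])[0]/(q[1]-q[0])[1]).round(3))
E
```

```text
[0.5602988  0.20958662 0.2127488 ] [ 2.33184103 -4.20443115 11.13676302] 0.015588815364004891
[-11.12538713   4.7596848    0.84461608]
scene 35 [0.5637 0.1921 0.2159] [-0.16  -0.392  0.906] [0.522 0.125 0.186] [0.573 0.199 0.286]
px slope [-6.98777803e-02  2.39547901e+02] 140 155
60 -0.67
70 -0.368
80 -0.118
90 0.104
side 69 [0.5665 0.1936 0.2186] [0.078 0.146 0.986] [0.558 0.186 0.189] [0.575 0.219 0.24 ]
px slope [-7.86504665e-02  2.71763072e+02] 123 137
60 -0.678
70 -0.38
80 -0.176
90 -0.02
```

Emit:
move_arm:
  commands:
    - [[0,0,0,0],[0,0,0,0],[0,0,0,0],[0,0,0,0]]
  jaw: 4.5

```text
clock: 18.6
tool_pos: [0.5584, 0.2101, 0.2091]
orientation: [-19.1, 89.9, -159.6]
force: [0.5, 0.3, -0.2]
opening: 0.0417
```

```bash
python3 crank.py n; python3 - <<'E'
from h import *
a,da,M,c=shot('side'); w=cv2.imread('pics/n.png')[...,::-1]
o=np.array([.5653,.203,.171])
print(get_obs()['force'].round(1))
save('n2',np.hstack([w[150:384,120:400],cv2.resize(a[95:185,240:300],(156,234))]))
E
```

```text
18.6 [0.5584 0.2101 0.2091] [ 0.5  0.3 -0.2]
[[-0.001, 0.637, -0.771], [-0.0, -0.771, -0.637], [-1.0, -0.0, 0.001]]
1396 [0.5691 0.1965 0.2282]
axis [-0.067  0.083  0.994] ends [0.5717 0.1933 0.1896] [0.5683 0.1975 0.2401] ztop 0.239
px 251.0 226.0
((567.461181640625, 198.12188720703125), (16.77320671081543, 16.63582420349121), 82.4472427368164)
[ 0.7 -0.7  0.3]
```

View pics/n2.png

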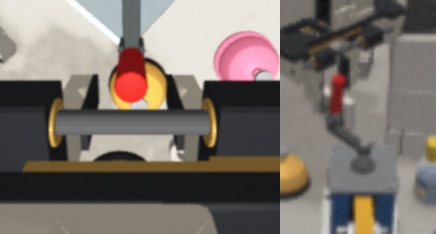

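```bash
python3 - <<'E'
from h import *
f=np.load('/tmp/cr.npz')
D=[('wrist',f['p'],f['d'],f['M'],calibration('wrist'))]+[(n,)+shot(n) for n in('scene','side')]
for n,p,d,M,c in D:
    P=world(d,M,c); x,y,z=[P[...,i] for i in range(3)]; near=(np.hypot(x-.602,y-.159)<.09)
    t=near&(abs(z-.123)<.004); 
    print(n,'top',t.sum(),cv2.minAreaRect((P[t][:,:2]*1000).astype(np.float32)) if t.sum()>9 else '')
    hb=(np.hypot(x-.602,y-.159)<.022)&(z>.130)&(z<.175); Q=P[hb]
    if len(Q)>5: print('hub',len(Q),np.percentile(Q,[3,50,97],axis=0).round(4).tolist())
    a=(z>.145)&(z<.168)&near&(np.hypot(x-.602,y-.159)>.015)
    Q=P[a]; 
    if len(Q)>5: print('arm',len(Q),Q.mean(0).round(4), np.polyfit(Q[:,0],Q[:,1],1), Q.min(0).round(3),Q.max(0).round(3))
E
```

```text
wrist top 11450 ((600.7218627929688, 157.77659606933594), (106.39398956298828, 92.2158432006836), 87.37960815429688)
hub 944 [[0.586, 0.1493, 0.1579], [0.5976, 0.1614, 0.1596], [0.6093, 0.1748, 0.164]]
arm 975 [0.5782 0.1848 0.1594] [-0.91896854  0.71619474] [0.56  0.164 0.154] [0.596 0.205 0.168]
scene top 508 ((602.4506225585938, 157.57896423339844), (107.73908233642578, 92.7894515991211), 87.29399871826172)
hub 75 [[0.5857, 0.1472, 0.1307], [0.5976, 0.1553, 0.1554], [0.6082, 0.1725, 0.1628]]
arm 72 [0.5742 0.1869 0.1584] [-0.76903022  0.62848601] [0.555 0.169 0.151] [0.595 0.204 0.168]
side top 411 ((602.357421875, 152.31246948242188), (107.43707275390625, 89.75787353515625), 87.79988098144531)
hub 57 [[0.5857, 0.1451, 0.1323], [0.5985, 0.1514, 0.1561], [0.6089, 0.1726, 0.1616]]
arm 54 [0.5734 0.1858 0.1575] [-0.93486452  0.72183986] [0.555 0.142 0.149] [0.601 0.206 0.167]
```

The handle is upright, with its top centred near (0.567, 0.199). The crank axis comes out at about (0.602, 0.158). I'll re-grip centred and start cranking in 15° steps.

Emit:
move_arm:
  commands:
    - [[0,0.6,0,0],[0.5,0.5,0,0],[0,0,0,0]]

```text
clock: 19.1
tool_pos: [0.5659, 0.2009, 0.2034]
orientation: [-10.3, 89.9, -150.8]
force: [0.5, -0.1, 0.8]
opening: 0.0454
```

Emit:
move_arm:
  commands:
    - [[0,0,0,0],[0,0,0,0],[0,0,0,0],[0,0,0,0],[0,0,0,0]]
  jaw: 0.8

```text
clock: 19.6
tool_pos: [0.5659, 0.2019, 0.2045]
orientation: [173.3, 90.0, 32.9]
force: [0.1, 0.1, -0.2]
opening: 0.0175
```

Emit:
move_arm:
  commands:
    - [[0,0.2,-1.5,0],[0,0.58,-1.4,0],[0,0,0,0],[0,0,0,0]]

```text
clock: 20.0
tool_pos: [0.5937, 0.2147, 0.2046]
orientation: [176.1, 89.9, 35.6]
force: [0.6, 1.0, 0.8]
opening: 0.0172
```

Emit:
move_arm:
  commands:
    - [[0,0.92,-1.2,0],[0,1.2,-0.92,0],[0,1.4,-0.58,0],[0,1.5,-0.2,0],[0,0,0,0],[0,0,0,0]]

```text
clock: 20.6
tool_pos: [0.6483, 0.1931, 0.2047]
orientation: [137.6, 89.9, -3.0]
force: [3.6, 0.8, 0.1]
opening: 0.0171
```

```bash
cat > up.py <<'E'
from h import *
o=get_obs(); T=Ttool(); print(o['clock'],o['tool_pos'].round(4),'F tool',(T[:3,:3].T@o['force']).round(1),o['opening'].round(4))
A=np.array([.602,.158]); v=o['tool_pos'][:2]-A; print('r',np.hypot(*v).round(4),'ang',np.degrees(np.arctan2(v[1],v[0])).round(1))
for n in ('side','scene'):
    p,d,M,c=shot(n); P=world(d,M,c); hsv=cv2.cvtColor(p,cv2.COLOR_RGB2HSV);h,s=hsv[...,0],hsv[...,1]
    r=((h<8)|(h>172))&(s>120)&(P[...,2]>.16)&(P[...,2]<.26)&(np.hypot(P[...,0]-.6,P[...,1]-.16)<.12)
    if r.sum()>5:
        Q=P[r]; print(n,'red',len(Q),Q.min(0).round(3),Q.max(0).round(3)); w,u=np.nonzero(r); print(' slope',np.polyfit(w,u,1)[0].round(2))
        X=np.array([o['tool_pos'],o['tool_pos']+[0,0,.04]]); q=proj(X,M,c); print(' vertical slope',((q[1]-q[0])[0]/(q[1]-q[0])[1]).round(2))
    b=(h>15)&(h<32)&(s>150)&(P[...,2]>.07)&(P[...,2]<.16)&(P[...,0]>.55)&(P[...,0]<.66)&(P[...,1]<.05)&(P[...,1]>-.06)
    Q=P[b]; 
    if len(Q): print(n,'bar n',len(Q),'z at y=-.02:',np.polyval(np.polyfit(Q[:,1],Q[:,2],1),-.02).round(4))
E
python3 up.py
```

```text
Traceback (most recent call last):
  File "up.py", line 2, in <module>
    o=get_obs(); T=Ttool(); print(o['clock'],o['tool_pos'].round(4),'F tool',(T[:3,:3].T@o['force']).round(1),o['opening'].round(4))
                                                                                                              ^^^^^^^^^^^^^^^^^^
AttributeError: 'float' object has no attribute 'round'
```

```bash
sed -i "s/o\['opening'\].round(4)/round(o['opening'],4)/" up.py; python3 up.py
```

```text
20.6 [0.6483 0.1931 0.2047] F tool [-0.   1.7 -3.3] 0.0171
r 0.0581 ang 37.1
side red 46 [0.641 0.174 0.187] [0.66  0.197 0.25 ]
 slope -0.18
 vertical slope -0.07
side bar n 139 z at y=-.02: 0.1187
scene bar n 184 z at y=-.02: 0.1194
```

Emit:
move_arm:
  commands:
    - [[0,1.5,0.2,0],[0,1.4,0.58,0],[0,1.2,0.92,0],[0,0.92,1.2,0],[0,0.58,1.4,0],[0,0.2,1.5,0],[0,0,0,0]]

```text
clock: 21.4
tool_pos: [0.6365, 0.1116, 0.2043]
orientation: [-73.9, 89.8, 145.5]
force: [-7.5, 7.4, 4.4]
opening: 0.0171
```

Emit:
move_arm:
  commands:
    - [[0,-0.2,1.5,0],[0,-0.58,1.4,0],[0,-0.92,1.2,0],[0,-1.2,0.92,0],[0,-1.4,0.58,0],[0,-1.5,0.2,0],[0,0,0,0]]

```text
clock: 22.1
tool_pos: [0.5576, 0.1208, 0.2045]
orientation: [-172.1, 89.8, 47.4]
force: [1.9, 4.5, -0.7]
opening: 0.0174
```

```bash
python3 up.py
```

```text
22.1 [0.5576 0.1208 0.2045] F tool [ 0.7 -2.2 -4.3] 0.0174
r 0.058 ang -140.0
side red 50 [0.552 0.106 0.188] [0.568 0.124 0.241]
 slope -0.13
 vertical slope -0.02
side bar n 142 z at y=-.02: 0.111
scene bar n 181 z at y=-.02: 0.1117
```

Emit:
move_arm:
  commands:
    - [[0,-1.5,-0.2,0],[0,-1.4,-0.58,0],[0,-1.2,-0.92,0],[0,-0.92,-1.2,0],[0,-0.58,-1.4,0],[0,-0.2,-1.5,0],[0,0,0,0]]

```text
clock: 22.9
tool_pos: [0.5667, 0.2049, 0.2045]
orientation: [-149.7, 89.9, 69.9]
force: [-2.4, 4.4, 4.2]
opening: 0.0174
```

Emit:
move_arm:
  commands:
    - [[0,0.2,-1.5,0],[0,0.58,-1.4,0],[0,0.92,-1.2,0],[0,1.2,-0.92,0],[0,1.4,-0.58,0],[0,1.5,-0.2,0],[0,0,0,0]]

```text
clock: 23.6
tool_pos: [0.6485, 0.1937, 0.2045]
orientation: [33.7, 89.9, -106.7]
force: [-0.4, -2.4, 4.5]
opening: 0.0172
```

```bash
python3 up.py
```

```text
23.6 [0.6485 0.1937 0.2045] F tool [-4.5  1.6  1.8] 0.0172
r 0.0586 ang 37.5
side red 46 [0.641 0.178 0.187] [0.66  0.199 0.247]
 slope -0.18
 vertical slope -0.07
side bar n 140 z at y=-.02: 0.103
scene bar n 175 z at y=-.02: 0.1033
```

Emit:
move_arm:
  commands:
    - [[0,1.5,0.2,0],[0,1.4,0.58,0],[0,0,0,0],[0,0,0,0]]

```text
clock: 24.1
tool_pos: [0.6594, 0.166, 0.2044]
orientation: [-10.9, 89.9, -151.4]
force: [-3.7, -2.4, 5.9]
opening: 0.0174
```

Emit:
move_arm:
  commands:
    - [[0,0.6,0.45,0],[0,0,0,0],[0,0,0,0]]

```text
clock: 24.4
tool_pos: [0.6597, 0.1592, 0.2044]
orientation: [-26.9, 89.9, -167.4]
force: [-3.5, -0.8, 4.8]
opening: 0.0177
```

```bash
python3 up.py
```

```text
24.4 [0.6597 0.1592 0.2044] F tool [-4.8 -1.6  3.2] 0.0177
r 0.0577 ang 1.2
side red 40 [0.652 0.142 0.188] [0.67  0.163 0.237]
 slope -0.22
 vertical slope -0.08
side bar n 134 z at y=-.02: 0.1013
scene bar n 178 z at y=-.02: 0.102
```

Emit:
move_arm:
  commands:
    - [[0,0.3,0.25,0],[0,0,0,0],[0,0,0,0],[0,0,0,0]]

```text
clock: 24.9
tool_pos: [0.6597, 0.1565, 0.2044]
orientation: [-86.3, 89.9, 133.3]
force: [-4.5, 3.0, 5.9]
opening: 0.0176
```

Emit:
move_arm:
  commands:
    - [[0,0,0,0],[0,0,0,0],[0,0,0,0],[0,0,0,0]]
  jaw: 4.5

```text
clock: 25.3
tool_pos: [0.6603, 0.1551, 0.2039]
orientation: [-20.3, 90.0, -160.8]
force: [0.8, 0.5, -1.2]
opening: 0.0424
```

Emit:
move_arm:
  commands:
    - [[-5,0,0,0],[-2,0,0,0],[0,0,0,0],[0,0,0,0]]

```text
clock: 25.7
tool_pos: [0.6603, 0.1552, 0.2746]
orientation: [-165.3, 89.9, 54.2]
force: [-0.2, -0.2, -0.7]
opening: 0.0449
```

```bash
python3 up.py; python3 crank.py q
```

```text
25.7 [0.6603 0.1552 0.2746] F tool [0.7 0.  0.3] 0.0449
r 0.0584 ang -2.8
side red 68 [0.651 0.141 0.187] [0.666 0.158 0.24 ]
 slope -0.08
 vertical slope -0.08
side bar n 136 z at y=-.02: 0.101
scene red 61 [0.651 0.145 0.188] [0.667 0.163 0.241]
 slope 0.05
 vertical slope 0.02
scene bar n 179 z at y=-.02: 0.1016
25.8 [0.6597 0.155  0.2732] [-0.1  0.4 -0.5]
[[-0.002, 0.636, -0.771], [-0.0, -0.771, -0.636], [-1.0, -0.001, 0.002]]
731 [0.6615 0.1523 0.2268]
axis [-0.111  0.111  0.988] ends [0.6657 0.1481 0.1895] [0.6599 0.1538 0.2403] ztop 0.2392
px 251.0 208.0
((659.3214721679688, 154.46046447753906), (16.919677734375, 16.707429885864258), 86.30367279052734)
```

View pics/q.png

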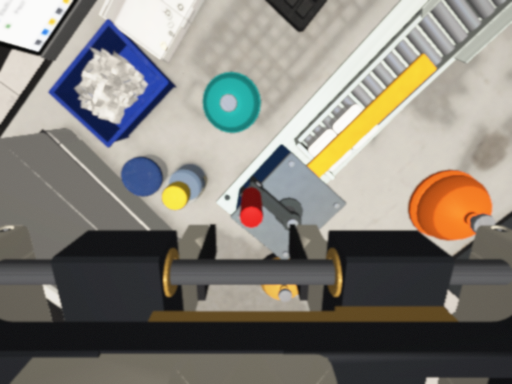

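The handle (250,208) stands upright and the bar is down about 24 mm, with the crank arm pointing along +x at its stop. I'll turn the jaws square to the arm, regrip and fold the handle inwards.

Emit:
move_arm:
  commands:
    - [[0,0,0,-0.14],[0,0,0,-0.14],[0,0,0,-0.14],[0,0,0,-0.14],[0,0,0,-0.14],[0,0,0,-0.12],[0,0,0,0]]

```text
clock: 26.55
tool_pos: [0.66, 0.1551, 0.2732]
orientation: [-62.4, 89.9, -155.7]
force: [0.6, -1.0, -0.0]
opening: 0.045
```

Emit:
move_arm:
  commands:
    - [[3,0,0,0],[2,0,0,0],[1.2,0,0,0],[0,0,0,0],[0,0,0,0]]

```text
clock: 27.05
tool_pos: [0.6607, 0.1551, 0.2129]
orientation: [49.7, 90.0, -43.8]
force: [-0.2, -1.0, -0.2]
opening: 0.0452
```

```bash
python3 crank.py r
```

```text
27.05 [0.6607 0.1551 0.2129] [-0.2 -1.  -0.2]
[[0.0, 0.998, -0.062], [-0.0, -0.062, -0.998], [-1.0, 0.0, 0.0]]
1184 [0.6655 0.1547 0.2227]
axis [ 0.059  0.003 -0.998] ends [0.6645 0.1547 0.2394] [0.6675 0.1548 0.1889] ztop 0.2388
px 251.0 237.0
((663.8873291015625, 155.1617889404297), (9.080119132995605, 17.101037979125977), 0.12776173651218414)
```

Emit:
move_arm:
  commands:
    - [[0,0,0,0],[0,0,0,0],[0,0,0,0],[0,0,0,0],[0,0,0,0]]
  jaw: 0.8

```text
clock: 27.6
tool_pos: [0.6605, 0.1557, 0.2128]
orientation: [143.3, 89.9, 49.8]
force: [0.1, 3.3, 1.1]
opening: 0.017
```

Emit:
move_arm:
  commands:
    - [[0.08,-0.87,0,0],[0.23,-0.84,0,0],[0.37,-0.79,0,0],[0.5,-0.71,0,0],[0.62,-0.62,0,0],[0,0,0,0]]

```text
clock: 28.2
tool_pos: [0.6223, 0.1579, 0.1963]
orientation: [111.3, 89.8, 17.9]
force: [-2.1, 1.1, 8.1]
opening: 0.0177
```

Emit:
move_arm:
  commands:
    - [[0.71,-0.5,0,0],[0.79,-0.37,0,0],[0.84,-0.23,0,0],[0.87,-0.08,0,0],[0,0,0,0],[0,0,0,0]]

```text
clock: 28.8
tool_pos: [0.6085, 0.1583, 0.162]
orientation: [-82.1, 89.9, -175.6]
force: [-5.9, 3.0, 4.0]
opening: 0.0172
```

```bash
python3 up.py
```

```text
28.8 [0.6085 0.1583 0.162 ] F tool [-4.  -6.  -2.7] 0.0172
r 0.0065 ang 2.9
side bar n 136 z at y=-.02: 0.101
scene red 14 [0.57  0.118 0.18 ] [0.599 0.164 0.235]
 slope 0.03
 vertical slope 0.05
scene bar n 175 z at y=-.02: 0.1015
```

Release, rise and look.

Emit:
move_arm:
  commands:
    - [[0.2,0,0,0],[0,0,0,0],[0,0,0,0]]

```text
clock: 29.2
tool_pos: [0.6084, 0.1583, 0.1603]
orientation: [-83.4, 89.8, -176.9]
force: [-8.5, 2.3, 4.8]
opening: 0.0172
```

Emit:
move_arm:
  commands:
    - [[0,0,0,0],[0,0,0,0],[0,0,0,0],[0,0,0,0]]
  jaw: 4.5

```text
clock: 29.6
tool_pos: [0.6103, 0.158, 0.1602]
orientation: [8.8, 90.0, -84.7]
force: [0.0, -0.3, -0.3]
opening: 0.0419
```

Emit:
move_arm:
  commands:
    - [[-5,0,0,0],[-5,0,0,0],[-3,0,0,0],[0,0,0,0],[0,0,0,0]]

```text
clock: 30.1
tool_pos: [0.6104, 0.1583, 0.291]
orientation: [135.0, 89.9, 41.5]
force: [-1.0, -0.6, -0.7]
opening: 0.0452
```

```bash
python3 crank.py s; python3 lane.py s scene side; python3 - <<'E'
from h import *
f=np.load('/tmp/cr.npz');p=f['p'];P=world(f['d'],f['M'],calibration('wrist'))
hsv=cv2.cvtColor(p,cv2.COLOR_RGB2HSV);h,s=hsv[...,0],hsv[...,1]
r=((h<8)|(h>172))&(s>130)&(P[...,2]>.13)&(P[...,2]<.26)&(abs(P[...,0]-.6)<.12)&(abs(P[...,1]-.16)<.12); Q=P[r]
for a in np.arange(.58,.66,.01):
    q=Q[abs(Q[:,0]-a)<.005]
    if len(q)>5: print(a.round(3),len(q),np.percentile(q[:,2],90).round(4))
# bell plunger: top points near small brass bell
for n in ('scene','side','wrist'):
    p,d,M,c=shot(n); P=world(d,M,c); x,y,z=[P[...,i] for i in range(3)]
    b=(np.hypot(x-.497,y-.285)<.035)&(z>.055)&(z<.075); Q=P[b]; print(n,len(Q)); 
    if len(Q)>4: print(Q.mean(0).round(4),Q.min(0).round(4),Q.max(0).round(4), cv2.minEnclosingCircle((Q[:,:2]*1000).astype(np.float32)))
E
```

```text
30.1 [0.6104 0.1583 0.291 ] [-1.  -0.6 -0.7]
[[0.001, 0.998, -0.061], [0.001, -0.061, -0.998], [-1.0, 0.001, -0.001]]
877 [0.6213 0.1568 0.1867]
axis [-0.979  0.044  0.201] ends [0.6457 0.1557 0.1817] [0.5964 0.1579 0.1918] ztop 0.192
px 252.0 178.0
((620.9500732421875, 156.67767333984375), (16.976701736450195, 50.34379959106445), 87.77069091796875)
30.15 [0.6099 0.1581 0.2896] 0.045206914826750884 [-0.6  0.2 -0.3]
scene [262. 200.] 96 fx [-0.028 -0.008] fy [-0.016  0.065] h 0.042 0.045
side [266. 190.] 60 fx [-0.032 -0.012] fy [-0.02   0.062] h 0.04 0.044
side [277. 189.] 58 fx [0.014 0.032] fy [-0.018  0.065] h 0.041 0.044
0.6 145 0.193
0.61 181 0.1912
0.62 175 0.1889
0.63 183 0.1869
0.64 173 0.185
0.65 20 0.1834
scene 29
[0.49   0.2776 0.0637] [0.481  0.2686 0.059 ] [0.4993 0.2884 0.0678] ((490.303466796875, 278.4762268066406), 11.842024803161621)
side 20
[0.489 0.275 0.063] [0.481  0.2635 0.0584] [0.4966 0.2858 0.0662] ((488.12548828125, 274.6003112792969), 11.503461837768555)
wrist 6
[0.4986 0.2755 0.0629] [0.4976 0.2742 0.0603] [0.4991 0.2768 0.0653] ((498.7130432128906, 275.49847412109375), 1.3835018873214722)
```

The bar and tubs are right, but the handle is still tilted about 0.15–0.2 rad. The picture limit is used up, so I'll go by numbers from here. I'll press its inner end down with closed fingertips.

Emit:
move_arm:
  commands:
    - [[3,-0.5,0,0],[3,-0.5,0,0],[2,0,0,0],[0,0,0,0],[0,0,0,0],[0,0,0,0]]
  jaw: 0

```text
clock: 31.0
tool_pos: [0.6012, 0.1591, 0.2117]
orientation: [110.6, 89.9, 17.1]
force: [0.7, 0.2, -0.1]
opening: 0.0035
```

Emit:
move_arm:
  commands:
    - [[1.2,0,0,0],[1,0,0,0],[0.5,0,0,0],[0.2,0,0,0],[0,0,0,0],[0,0,0,0]]

```text
clock: 31.6
tool_pos: [0.6005, 0.1588, 0.1815]
orientation: [96.4, 90.0, 2.9]
force: [-0.3, 0.1, -1.0]
opening: 0.0004
```

Emit:
move_arm:
  commands:
    - [[0.2,0,0,0],[0,0,0,0],[0,0,0,0]]

```text
clock: 31.9
tool_pos: [0.6007, 0.1589, 0.1799]
orientation: [114.1, 89.9, 20.6]
force: [-0.2, -0.0, 2.4]
opening: 0.0002
```

Emit:
move_arm:
  commands:
    - [[0.2,0,0,0],[0,0,0,0],[0,0,0,0]]

```text
clock: 32.2
tool_pos: [0.6007, 0.1589, 0.1788]
orientation: [106.4, 89.9, 13.0]
force: [-2.5, 0.4, 9.9]
opening: 0.0003
```

Emit:
move_arm:
  commands:
    - [[0.2,0,0,0],[0,0,0,0],[0,0,0,0]]

```text
clock: 32.5
tool_pos: [0.6007, 0.1589, 0.1778]
orientation: [106.2, 89.9, 12.8]
force: [-6.6, 0.6, 14.5]
opening: 0.0005
```

Emit:
move_arm:
  commands:
    - [[-5,0,0,0],[-5,0,0,0],[0,0,0,0],[0,0,0,0]]

```text
clock: 32.9
tool_pos: [0.6006, 0.1591, 0.2767]
orientation: [133.5, 89.8, 40.0]
force: [0.3, -0.6, -1.4]
opening: 0.0005
```

```bash
python3 crank.py t; python3 up.py|grep bar
```

```text
32.9 [0.6006 0.1591 0.2767] [ 0.3 -0.6 -1.4]
[[0.002, 0.998, -0.061], [0.002, -0.061, -0.998], [-1.0, 0.002, -0.002]]
928 [0.6197 0.157  0.1787]
axis [-0.999  0.047 -0.001] ends [0.6445 0.1558 0.1788] [0.5937 0.1582 0.1787] ztop 0.181
px 252.0 171.0
((618.9553833007812, 156.9929962158203), (16.650890350341797, 52.02422332763672), 86.74288177490234)
side bar n 135 z at y=-.02: 0.101
scene bar n 175 z at y=-.02: 0.1017
```

Emit:
move_arm:
  commands:
    - [[0,-4,-3.7,0],[0,-4,-3.7,0],[0,-3.9,-3.7,0],[0,0,0,0],[0,0,0,0]]

```text
clock: 33.55
tool_pos: [0.496, 0.2683, 0.2744]
orientation: [-40.6, 89.9, -133.9]
force: [0.7, -0.8, -0.5]
opening: 0.0001
```

```bash
python3 - <<'E'
from h import *
o=get_obs();print(o['tool_pos'],o['force'])
for n in ('wrist','scene','side'):
    p,d,M,c=shot(n); P=world(d,M,c); x,y,z=[P[...,i] for i in range(3)]
    near=np.hypot(x-.49,y-.278)<.06
    hsv=cv2.cvtColor(p,cv2.COLOR_RGB2HSV)
    b=near&(z>.057)&(z<.075); Q=P[b]; print(n,len(Q))
    if len(Q)>4: print(Q.mean(0).round(4),cv2.minAreaRect((Q[:,:2]*1000).astype(np.float32)),np.percentile(Q[:,2],95), 'S med',np.median(hsv[b][:,1]))
    br=near&(z>.015)&(z<.056)&(hsv[...,1]>120); Q=P[br]
    if len(Q)>4: print(' brass HSV',np.median(hsv[br],axis=0),cv2.minEnclosingCircle((Q[:,:2]*1000).astype(np.float32)))
E
```

```text
[0.49595623 0.26832551 0.27436213] [ 0.71285769 -0.8231837  -0.45381374]
wrist 194
[0.4897 0.2787 0.0652] ((489.59527587890625, 279.1436462402344), (20.434558868408203, 19.728649139404297), 86.43614196777344) 0.06657127343266286 S med 19.0
 brass HSV [ 23. 155. 246.] ((490.9580993652344, 278.79193115234375), 38.87417221069336)
scene 29
[0.4898 0.2773 0.064 ] ((489.6229553222656, 277.461181640625), (20.96445655822754, 19.44944953918457), 86.1669692993164) 0.0673428419389797 S med 18.0
 brass HSV [ 19. 172. 145.] ((487.64288330078125, 274.17205810546875), 37.80319595336914)
side 20
[0.489  0.2744 0.0635] ((489.6939392089844, 276.34576416015625), (17.72637176513672, 19.680618286132812), 43.94587707519531) 0.06613849679262987 S med 11.0
 brass HSV [ 18. 151. 183.] ((489.88055419921875, 270.0876770019531), 37.740447998046875)
```

The handle now lies level (slope −0.001). The plunger is at (0.4897, 0.2788) on the small brass bell. Its dome is about 77 mm across, and the other brass bell is larger. Pressing it.

Emit:
move_arm:
  commands:
    - [[5,-0.6,-1,0],[5,0,0,0],[5,0,0,0],[3,0,0,0],[1.5,0,0,0],[0,0,0,0],[0,0,0,0]]

```text
clock: 34.4
tool_pos: [0.4927, 0.277, 0.0817]
orientation: [-4.5, 90.0, -98.1]
force: [-0.2, 0.4, 0.9]
opening: 0.0003
```

Emit:
move_arm:
  commands:
    - [[0.7,0,0,0],[0.5,0,0,0],[0.4,0,0,0],[0.3,0,0,0],[0,0,0,0],[0,0,0,0]]

```text
clock: 35.0
tool_pos: [0.4919, 0.2777, 0.0629]
orientation: [102.0, 90.0, 8.6]
force: [-0.6, -2.0, 2.5]
opening: 0.0
```

Emit:
move_arm:
  commands:
    - [[0.3,0,0,0],[0.2,0,0,0],[0,0,0,0],[0,0,0,0]]

```text
clock: 35.4
tool_pos: [0.492, 0.2778, 0.0582]
orientation: [120.5, 90.0, 27.0]
force: [-1.1, -1.5, 8.3]
opening: 0.0002
```

Emit:
move_arm:
  commands:
    - [[0.2,0,0,0],[0,0,0,0],[0,0,0,0]]

```text
clock: 35.7
tool_pos: [0.4921, 0.2779, 0.0579]
orientation: [114.5, 89.9, 21.1]
force: [-6.2, -3.4, 24.1]
opening: 0.0002
```

Emit:
move_arm:
  commands:
    - [[0.2,0,0,0],[0,0,0,0],[0,0,0,0]]

```text
clock: 36.0
tool_pos: [0.4922, 0.2779, 0.0576]
orientation: [113.7, 89.9, 20.3]
force: [-13.7, -6.4, 39.7]
opening: 0.0005
```

The plunger is at its lower stop: the force rises steeply at z = 0.058. Backing off, then final checks.

Emit:
move_arm:
  commands:
    - [[-1,0,0,0],[-4,0,0,0],[-5,0,0,0],[-5,0,0,0],[-5,0,0,0],[0,0,0,0],[0,0,0,0],[0,0,0,0]]

```text
clock: 36.8
tool_pos: [0.4911, 0.2773, 0.2524]
orientation: [-58.2, 89.9, -151.7]
force: [-0.6, 0.4, -0.7]
opening: 0.0005
```

```bash
python3 crank.py u; python3 up.py|grep bar; python3 lane.py u scene side wrist; python3 - <<'E'
from h import *
p,d,M,c=shot('wrist'); P=world(d,M,c); b=(np.hypot(P[...,0]-.49,P[...,1]-.279)<.02)&(P[...,2]>.055)&(P[...,2]<.08); print('plunger',b.sum(),np.median(P[b],axis=0) if b.any() else '')
o={n:np.load('/tmp/'+n+'.npz') for n in('scene','side')}
for n in o:   # bystanders: depth change vs start at their places
    p,d,M,c=shot(n); W0=world(o[n]['d'],M,c);W1=world(d,M,c)
    for nm,xy,r,z0 in (('sphere',(.66,-.345),.06,.02),('ring',(.385,.325),.05,.008),('thermo',(.575,.441),.07,.02)):
        out=[]
        for W in (W0,W1):
            q=(np.hypot(W[...,0]-xy[0],W[...,1]-xy[1])<r)&(W[...,2]>z0)&(W[...,2]<.2); out.append((int(q.sum()),W[q].mean(0).round(3).tolist() if q.any() else None))
        print(n,nm,out)
E
```

```text
36.8 [0.4911 0.2773 0.2524] [-0.6  0.4 -0.7]
[[-0.002, 0.998, -0.061], [-0.001, -0.061, -0.998], [-1.0, -0.002, 0.001]]
1621 [0.6145 0.1603 0.178 ]
axis [-1.     0.031  0.005] ends [0.6356 0.1596 0.1779] [0.5924 0.1609 0.1781] ztop 0.1811
px 398.0 32.0
((616.2273559570312, 158.54136657714844), (16.387279510498047, 48.27268600463867), 88.19679260253906)
side bar n 136 z at y=-.02: 0.101
scene bar n 175 z at y=-.02: 0.1016
36.95 [0.4913 0.2773 0.2521] 0.000543770494549101 [ 0.8  0.9 -0.3]
scene [262. 200.] 96 fx [-0.028 -0.009] fy [-0.016  0.066] h 0.042 0.045
side [266. 190.] 59 fx [-0.032 -0.012] fy [-0.02   0.064] h 0.04 0.044
side [277. 189.] 58 fx [0.014 0.032] fy [-0.02   0.065] h 0.041 0.044
wrist [461.  48.] 641 fx [0.014 0.023] fy [-0.014  0.051] h 0.043 0.045
wrist [456.  83.] 637 fx [-0.021 -0.012] fy [-0.014  0.05 ] h 0.043 0.045
plunger 226 [0.4898343  0.27868305 0.06526419]
scene sphere [(201, [0.641, -0.353, 0.076]), (200, [0.642, -0.353, 0.077])]
scene ring [(110, [0.368, 0.314, 0.016]), (112, [0.368, 0.315, 0.016])]
scene thermo [(219, [0.572, 0.438, 0.044]), (219, [0.572, 0.438, 0.044])]
side sphere [(197, [0.645, -0.358, 0.079]), (196, [0.645, -0.358, 0.079])]
side ring [(77, [0.369, 0.316, 0.015]), (77, [0.369, 0.316, 0.015])]
side thermo [(145, [0.573, 0.436, 0.044]), (160, [0.574, 0.434, 0.043])]
```

One cheap last check on the grey cube I ruled out: its whiteness and size from the wrist camera.

```bash
python3 - <<'E'
from h import *
for n in ('wrist','side'):
    p,d,M,c=shot(n); P=world(d,M,c); 
    for nm,xy,z in (('cube',(.628,.59),(.032,.05)),('thermo',(.575,.441),(.05,.062)),('desk',(.55,.53),(-.005,.006)),('tub',(.594,.05),(.075,.1))):
        q=(np.hypot(P[...,0]-xy[0],P[...,1]-xy[1])<.035)&(P[...,2]>z[0])&(P[...,2]<z[1])
        if q.sum()>5: print(n,nm,q.sum(),np.percentile(p[q],[20,50,90],axis=0).astype(int).tolist(),cv2.minAreaRect((P[q][:,:2]*1000).astype(np.float32))[:2])
E
```

```text
wrist cube 226 [[94, 89, 84], [149, 142, 134], [174, 166, 156]] ((621.2429809570312, 581.5473022460938), (4.9766845703125, 38.07661819458008))
wrist thermo 944 [[228, 224, 214], [252, 251, 248], [253, 252, 251]] ((575.1053466796875, 441.06591796875), (18.774246215820312, 69.6181411743164))
wrist desk 1766 [[191, 184, 171], [194, 186, 173], [197, 190, 179]] ((550.2518310546875, 531.5149536132812), (66.09072875976562, 68.93124389648438))
wrist tub 2878 [[249, 227, 63], [252, 231, 68], [253, 252, 250]] ((597.30712890625, 49.756736755371094), (69.49205780029297, 44.5352783203125))
side cube 53 [[139, 131, 126], [153, 144, 138], [167, 160, 154]] ((627.7181396484375, 596.5592651367188), (55.07972717285156, 37.5340690612793))
side thermo 50 [[149, 143, 141], [195, 188, 180], [213, 205, 199]] ((574.7847900390625, 439.17303466796875), (21.530550003051758, 67.02753448486328))
side desk 36 [[138, 132, 126], [140, 134, 128], [161, 154, 148]] ((542.4171142578125, 539.300048828125), (67.99288940429688, 41.80550003051758))
side tub 147 [[198, 161, 56], [213, 165, 81], [217, 202, 196]] ((598.3366088867188, 49.94873046875), (68.85617065429688, 41.07637023925781))
```

The cube is grey (about 150, against about 250 for white things in the same picture), so it isn't a tub. Handing in.

```bash
python3 -c "
from h import *
print(close_job())"
```

```text
the job is handed in; nothing more can be done
None
```

I handed the job in at about 37 s on the robot's clock. All steps were carried out in order, and close_job gave no verdict.

**What I did**
- **Tubs:** I found two and stood both on the lane. They rolled down and queued against the end stop.
- **Crank:** I swung the handle upright, cranked clockwise to about its stop, and folded the handle again. The first fold stayed about 0.15–0.2 rad off flat, so I pressed its end down to the stop.
- **Bell:** I pressed the plunger of the small brass bell until the force rose steeply at z ≈ 0.058 m, then let go.

**Last checks**
- **Tubs:** they span fixture y ≈ −0.018 to 0.065 m, upright (lids about 43 mm above the rollers).
- **Bar:** it came down about 24 mm.
- **Handle:** it lies level, slope under 0.01 rad.
- **Plunger:** it is back up at 0.065 m.
- **Bystanders:** sphere, ring gauge and thermometer are within 2 mm of where they started.

**What was less certain**
- A grey cube near (0.63, 0.59) is about a tub's height. I left it alone because it is clearly grey beside the white thermometer and beyond the stated reach.
- Two estimates of where the gearbox and crank axis lie differed by about 6 mm. I used the direct measurement, and forces while cranking stayed below about 12 N.
- I hit the 16-picture viewing limit after the fold, so everything after that was checked from camera depth and colour measurements only.

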